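# Load a tuning slide into the blow-off cabinet through its sprung flap

## Task

Lay the polished brass tuning slide flat in the loading pan, without dropping it in, and push the pan through the sprung flap into the blow-off cabinet until it is fully home against the stop and the flap has swung shut behind it. Then press the green start button. Leave the other things on the bench where they are.

Things in the scene. Friction and masses are not known exactly. Their poses are not given: they have to be found in the camera images.
- cabinet: Green sheet-steel bench cabinet, fixed, clear sloping window and roof; 300 mm wide, 340 deep, 280 high. Origin: on the bench top under the middle of the loading port's outer face. x axis level into the cabinet, z up, y across the port. Its steel floor and the loading shelf are one level surface 24 mm above the bench; the shelf reaches out 240 mm in front of the port and its outer end is open.
- port (a point): Middle of the loading port's sill, at floor level in the port's outer face; axes as the cabinet. Port 124 mm wide, lintel 86 mm above the floor; the front above it slopes back 130 mm over 156 mm of height. On the shelf two steel guides, 22 mm high, narrow from 190 mm apart at the outer end to 124 mm at the port; guides 128 mm apart go on inside.
- end_stop (a point): Foot of the near face of the yellow stop bar across the cabinet floor, 180 mm inside the port's outer face, 20 mm high; axes as the cabinet. With the pan's front wall against it the pan is home: its origin is then 125 mm inside the port.
- flap (a joint): Sprung flap in the port, aluminium with black rubber lip, 120 x 72 x 4 mm, hinged along its top edge 104 mm above the bench; its lip ends 8 mm above the floor. Angle in rad: 0 shut (hanging straight), + lip inwards, - outwards. A spring of 0.1 N m/rad shuts it; 1 to 3 N at the lip open it. It rides on the pan's rim and falls shut behind it, over the flat handle, in the pan's last 12 mm.
- pan: Loose steel loading pan, 0.3 to 0.6 kg, standing on the shelf before the port. Tray 110 x 110 mm, 30 mm high, walls and floor 3 mm. Origin: centre of the tray's underside; x axis towards the port, z up. From its rear wall (x = -55 mm) a flat handle, 28 mm wide, its top 5 mm above the underside, runs back to an upright push plate and stays outside under the shut flap.
- push_plate (a point): Centre of the rear face of the pan's upright push plate: the face to push, looking away from the cabinet. Plate 64 mm wide, 5 mm thick, from 3 to 30 mm above the pan's underside; this point is 170 mm behind the pan's origin, 18 mm above its underside; axes as the pan. With the pan home it is still 45 mm outside the port.
- tuning_slide: Loose U-shaped trumpet tuning slide of 12 mm tube, brass bow, silvery legs, 0.09 to 0.14 kg, lying flat on the bench: 78 mm long (x -36 to 42), 50 wide (y -25 to 25), 12 high. Origin: on its underside midway between the legs, near its centre of mass. x axis along the legs to the bow, z up. Straight legs on y = -19 and 19 from x = -36 to 17, thin brace between them at x = 4, then a half-circle bow.
- start_top (a point): Centre of the top of the green start button, 30 mm across, facing up on a grey pod beside the port, about 75 mm above the bench. It is pressed straight down.
- start (a joint): Travel of the start button in m: 0 up, 0.006 fully down. It springs back; fully down takes 5 N.
- mouthpiece: Bystander: silvery trumpet mouthpiece standing rim down, 27 mm across, 87 mm high. Origin: centre of its underside.
- oil_bottle: Bystander: small yellow oil bottle with black nozzle, standing, 28 mm across, 90 mm high. Origin: centre of its underside.
- spray_can: Bystander: green and red spray can, standing, 53 mm across, 150 mm high. Origin: centre of its underside.
- mallet: Bystander: wooden mallet lying on the bench, 260 mm long, head 75 mm wide and 38 mm high. Origin: on the bench under the handle, about midway along the mallet; x axis towards the head, whose axis is at x = 100 mm.
Not all that is in view belongs to the job. Several things look just like the tuning_slide: the one meant starts nearest to the robot's base.

How it is judged:
On the way, in this order (a step that is already met when the one before it is completed fails the run):
1. the tuning slide lies flat in the pan, let go, with the pan still on the shelf outside the flap (x of tuning_slide in the frame of pan between -0.03 and 0.03 m and y of tuning_slide in the frame of pan between -0.035 and 0.035 m and z of tuning_slide in the frame of pan below 0.009 m and angle between tuning_slide's own z axis and vertical below 0.12 rad and contact force between the fingers and tuning_slide below 0.1 N and x of pan in the frame of cabinet below -0.04 m), for 0.2 s.
2. the pan, with the slide in it, is home against the stop and the flap is shut behind it (x of pan in the frame of cabinet between 0.118 and 0.132 m and y of pan in the frame of cabinet between -0.012 and 0.012 m and angle between pan's own z axis and vertical below 0.04 rad and value of joint flap between -0.08 and 0.08 rad and x of tuning_slide in the frame of pan between -0.03 and 0.03 m and y of tuning_slide in the frame of pan between -0.035 and 0.035 m and z of tuning_slide in the frame of pan below 0.009 m and angle between tuning_slide's own z axis and vertical below 0.12 rad), for 0.3 s.
3. the start button is pressed down with the pan home and the flap shut (all of step 2 and value of joint start above 0.0045 m), for 0.05 s.
At the end, for the whole second after the job is handed in: The pan stands flat on the cabinet floor within 7 mm of its home place against the stop, between the inner guides; the flap hangs shut (within 0.08 rad); the tuning slide lies flat on the pan's floor, wholly below the rim; the button is up again and all is at rest (all of step 2 and value of joint start below 0.0015 m and linear speed of each of pan, tuning_slide below 0.02 m/s); the robot touches nothing.
It fails at once if the tuning slide is dropped or flung (it moves at more than 0.5 m/s, a fall of about 13 mm, with no finger on it) (contact force between the fingers and tuning_slide below 0.05 N and linear speed of tuning_slide above 0.5 m/s).
It fails at once if a bystander is knocked over or moved by more than 30 mm (distance of any of mouthpiece, oil_bottle, spray_can, mallet from where it was at the start of the episode above 0.03 m or angle between any of mouthpiece, oil_bottle, spray_can's own z axis and vertical above 0.5 rad).
It also fails if it takes over 67 s, if anything falls off the work surface, if the arm or the gripper's body presses on something with over 40 N, if the wrist force passes 120 N, or if a joint passes its speed limit or range.

## Robot

A 6-joint arm with a two-finger parallel gripper is mounted at the origin on the work surface. World frame = base frame: x ahead of the robot, y to its left, z up, the work surface at z = 0. Lengths are in m, angles in rad, forces in N, time in s.
With the tool pointing down it reaches from about 0.325 to 0.775 m from the base axis. Payload 5.5 kg.
Tool frame: the origin (TCP) lies between the finger pads; the fingertips stand 25 mm ahead of it and the grasp point (between the pads) lies 6 mm ahead of it; z points along the fingers, y is the direction in which the jaws open and shut (so a half turn about z gives the same grasp; the last joint's range is limited). The gripper opens to 85 mm and grips with 20 to 120 N. Pads are 22 mm wide; open, the fingers measure 114 mm over their backs; the gripper's body (76 mm by 85 mm) begins 54 mm behind the grasp point. The pads swing forward as they close: fully open they stand 13 mm farther back than shut.
Start: joints at [-1.404, 0.091, 1.231, -0, 1.82, -0.057], TCP at [0.133, -0.585, 0.22] pointing down, gripper open.
Joint ranges: [-2.87, 2.87], [-0.86, 2.18], [0.17, 2.46], [-1.51, 4.65], [0.06, 2.69], [-2.65, 2.65]. Speed limits (rad/s): [2.57, 2.57, 3.01, 3.14, 3.14, 3.14].

## Interface

Orientations are given as [roll, pitch, yaw] about the fixed x, y, z axes, in that order (R = Rz(yaw) Ry(pitch) Rx(roll)).
In Python, from bench import env, viewer gives the robot as it stands. The module is installed in compiled form; this text tells all that it offers.
- The arm moves only by the shell command python3 -m handwheel 'ROWS' [OPENING] [FORCE]. ROWS is JSON, a list of rows, each an object with "dp": the shift along the tool's x, y, z in mm, a list of three; "turn": the turn about the tool's z in degrees. A call has 1 to 8 rows; each row shifts and turns the pose as measured when the row begins, along the tool's axes as they then stand; what a row does not reach is not made up. A row lasts 1/8 s, in which the tool goes at most 62.5 mm and 10.7 degrees, less where a joint would pass 70% of its speed; a pose out of reach is approached as far as the arm can. A call with a gripper value outside its range is refused whole. OPENING is the opening, from 0 (shut) to 1 (fully open), set as the call begins (- or left out, the last holds). The fingers move at their own pace and stop on an object; FORCE is the grip in N (left out, the last holds). Time passes only in rows, so rows that do not move let the fingers close. It gives the time, the measured TCP pose, the force and the opening at its end, in the units of the state.
- env.get_state(): the state, without advancing time (a new reading comes with each control period).
- viewer.camera(name): name is "scene" or "top" or "wrist"; returns a dict with "pixels" (384x512x3 uint8, red, green, blue), "depth" (384x512 float32, m along the optical axis (not along the pixel's ray), 0 where there is no reading), "fov_y" (degrees; the focal length in pixels is half the picture's height over the tangent of half this angle, whatever the lens; pixels are square), "cx", "cy" (the principal point, pixels), "R" (3x3) and "t" (3): a world point X has camera coordinates R X + t. Camera axes: x right, y down, z forward; pixel columns grow to the right and rows downward; lengths in m; the calibration is good to about 2 mm. The wrist camera is an equidistant fisheye: a pixel r from the principal point sees the ray r / f radians off the axis. A picture is of the moment at which its call begins.
- env.finish_job(): hands the job in, once; it reports no verdict.
The state is a dict: "time_s": time; "qpos": joint angles; "joint_vel": joint speeds; "tau": joint torques, N m; "tool_pos": TCP position; "orientation": TCP orientation; "contact_force": force on the tool from outside, world axes, zero at the start; "wrist_torque": the same for the moment, N m; "opening": opening from 0.0 (shut) to 1.0 (fully open).
Only numpy, scipy, OpenCV 4.12 (cv2) and the standard library are available. Lean on these libraries where they do the work, as an engineer would, in place of code of your own. Each camera call takes 0.05 s, during which the arm holds its last target.

## Working session

There is one attempt and no reset: what is moved stays moved. The work goes in short steps, Python scripts to look and compute and a shell command to move; the robot and the scene stay as the last step left them, time stands still between calls to the robot, and variables do not carry over. Pictures are saved under pics/ and viewed, and the job is handed in when it is done.

```bash
mkdir -p pics; ls
cat > h.py <<'E'
import numpy as np, cv2
from bench import env, viewer
def cam(n):
    return viewer.camera(n)
def save(c,name,crop=None,scale=1):
    p=c["pixels"][:,:,::-1].copy()
    if crop: x0,y0,x1,y1=crop; p=p[y0:y1,x0:x1]
    if scale!=1: p=cv2.resize(p,None,fx=scale,fy=scale,interpolation=cv2.INTER_CUBIC)
    cv2.imwrite("pics/"+name,p)
def ray(c,u,v,fish=False):
    f=c["pixels"].shape[0]/2/np.tan(np.radians(c["fov_y"])/2)
    x=u-c["cx"];y=v-c["cy"]
    if fish:
        r=np.hypot(x,y);th=r/f
        d=np.array([x/r*np.sin(th),y/r*np.sin(th),np.cos(th)]) if r>0 else np.array([0,0,1.])
    else: d=np.array([x/f,y/f,1.])
    R=np.array(c["R"]);t=np.array(c["t"])
    return -R.T@t, R.T@d
def onz(c,u,v,z,fish=False):
    o,d=ray(c,u,v,fish); s=(z-o[2])/d[2]; return o+s*d
def dep(c,u,v):
    o,d=ray(c,u,v); return o+d*c["depth"][int(round(v)),int(round(u))]
def proj(c,X):
    f=c["pixels"].shape[0]/2/np.tan(np.radians(c["fov_y"])/2)
    p=np.array(c["R"])@np.array(X)+np.array(c["t"])
    return c["cx"]+f*p[0]/p[2], c["cy"]+f*p[1]/p[2]
E
python3 - <<'E'
from h import *
for n in ("scene","top","wrist"):
    c=cam(n); save(c,n+"0.png"); print(n,c["fov_y"],c["cx"],c["cy"],-np.array(c["R"]).T@c["t"])
print(env.get_state())
E
```

```text
pics
scene 46.592859465335934 253.19563928360122 196.52884240126323 [1.07458387 0.81154492 0.99484183]
top 52.283110749008046 254.97317138046424 190.77763661726863 [0.49307108 0.10086286 1.2559427 ]
wrist 65.70646984690485 256.66432220192485 189.7043601082457 [ 0.2123118  -0.56699104  0.37298868]
{'time_s': 0.15, 'qpos': array([-1.40370146e+00,  9.17235587e-02,  1.23160842e+00, -2.84940778e-05,
        1.81979131e+00, -5.66664044e-02]), 'joint_vel': array([-0.00069449, -0.00076225, -0.0030131 , -0.0012938 ,  0.00050295,
        0.00120308]), 'tau': array([ 1.01356822e-03, -4.59373140e+01, -4.18525350e+01, -9.73659007e-05,
        9.60865233e-03,  2.39394603e-05]), 'tool_pos': array([ 0.13311006, -0.58481719,  0.21878856]), 'orientation': array([-3.14006291e+00, -5.91076464e-05,  2.23754221e-01]), 'contact_force': array([ 0.58930612, -0.40365896, -0.93457859]), 'wrist_torque': array([ 0.01023084, -0.00228188,  0.04214986]), 'opening': 0.9959603044746869}
```

View pics/scene0.png

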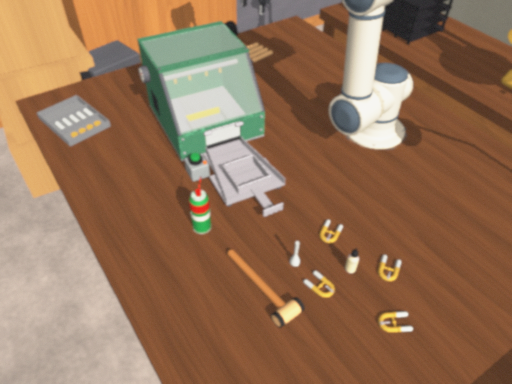

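View pics/top0.png

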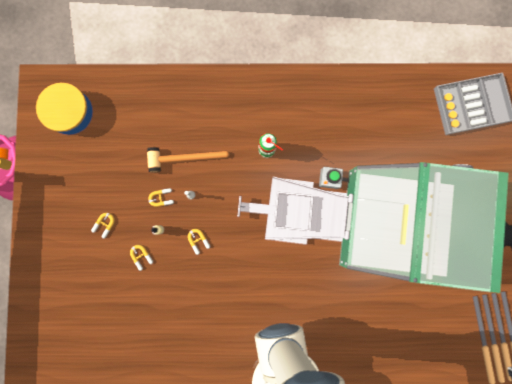

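View pics/wrist0.png

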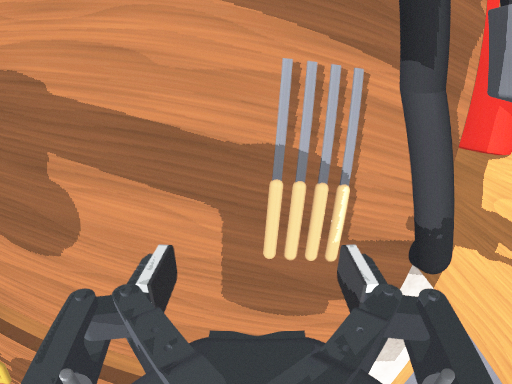

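Run:
```python
from h import *
c=cam("top"); np.save("top.npy",c["pixels"])
for n,(u,v) in dict(A=(104,225),B=(141,257),C=(160,198),D=(199,241)).items():
    p=onz(c,u,v,.006); print(n,p.round(3),np.hypot(*p[:2]).round(3))
for n,u,v,z in (("pod",334,176,.075),("mouth",189,194,.087),("oil",158,229,.09),("can",268,140,.15),("plate",240,206,.05)):
    print(n,onz(c,u,v,z).round(3), dep(c,u,v).round(3))
save(c,"topslides.png",(80,180,220,275),5)
save(c,"toppan.png",(225,155,365,260),5)
```

```text
A [0.491 0.574 0.006] 0.755
B [0.39  0.455 0.006] 0.599
C [0.576 0.398 0.006] 0.7
D [0.439 0.272 0.006] 0.516
pod [ 0.636 -0.146  0.075] [ 0.636 -0.146  0.077]
mouth [0.582 0.292 0.087] [0.586 0.299 0.042]
oil [0.478 0.382 0.09 ] [0.478 0.39  0.056]
can [0.732 0.057 0.15 ] [0.733 0.056 0.143]
plate [0.547 0.141 0.05 ] [0.548 0.141 0.038]
```

View pics/topslides.png

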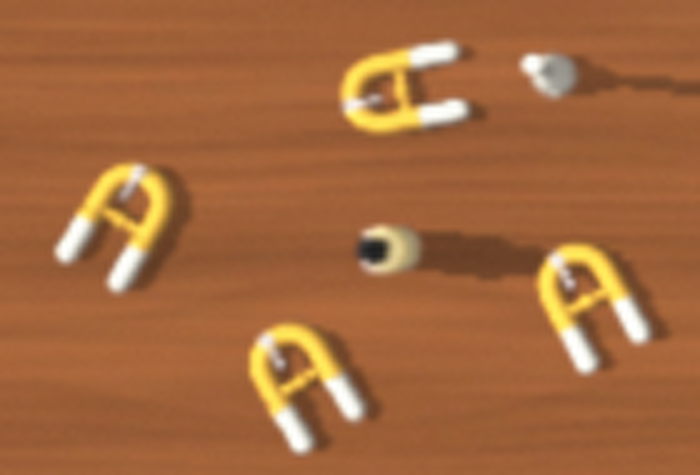

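View pics/toppan.png

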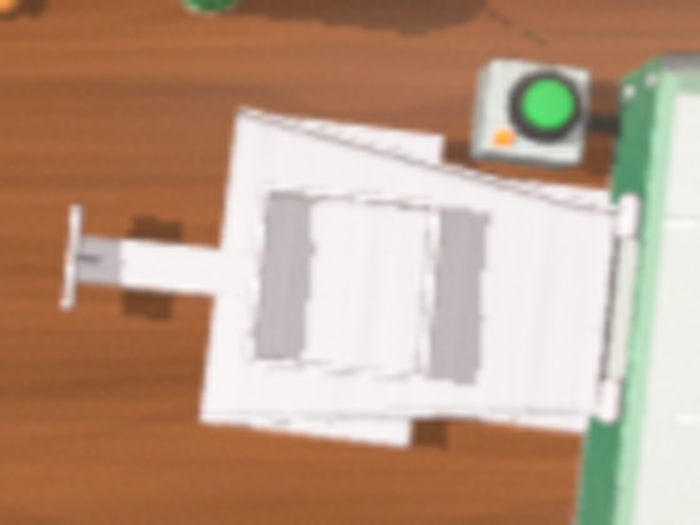

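Run:
```python
from h import *
c=cam("top"); p=c["pixels"]
hsv=cv2.cvtColor(p,cv2.COLOR_RGB2HSV)
# slide D
m=np.zeros(p.shape[:2],np.uint8)
yel=(hsv[...,0]>18)&(hsv[...,0]<35)&(hsv[...,1]>110)&(hsv[...,2]>150)
wh=(hsv[...,1]<60)&(hsv[...,2]>150)
m[yel|wh]=255
roi=np.zeros_like(m); roi[222:262,183:218]=1; m*=roi
P=np.array([onz(c,u,v,.008)[:2] for v,u in zip(*np.nonzero(m))])
box=cv2.minAreaRect((P*1000).astype(np.float32)); print("slide box mm",box, len(P))
for nm,mm in(("y",yel),("w",wh)):
    q=np.array([onz(c,u,v,.008)[:2] for v,u in zip(*np.nonzero(mm&(roi>0)))]); print(nm,q.mean(0).round(4),len(q))
def S(x,y,z,n): 
    q=onz(c,225+x/5-.4,155+y/5-.4,z); print(n,q.round(4)); return q
a=S(240,110,.046,"shelf outer L top guide?"); b=S(200,420,.046,"outer R")
print("mid",(a+b)/2)
d=b-a; print("cab yaw", np.degrees(np.arctan2(-d[0]*-1,-d[1]*-1)))
S(75,205,.054,"plate L");S(66,307,.054,"plate R")
for n,x,y in(("tray rl",262,192),("fl",437,206),("rr",252,358),("fr",424,374)): S(x,y,.054,n)
S(628,198,.105,"post L");S(608,420,.105,"post R"); S(550,103,.075,"btn")
```

```text
slide box mm ((442.17388916015625, 277.96514892578125), (76.57221221923828, 50.86222839355469), 29.37664794921875) 216
y [0.4534 0.2829] 130
w [0.4268 0.27  ] 86
shelf outer L top guide? [0.6386 0.039  0.046 ]
outer R [0.4469 0.0653 0.046 ]
mid [0.54274286 0.05216489 0.046     ]
cab yaw -82.20025167701363
plate L [0.5791 0.1416 0.054 ]
plate R [0.5165 0.1472 0.054 ]
tray rl [0.5867 0.0263 0.054 ]
fl [ 0.5775 -0.0815  0.054 ]
rr [0.4848 0.0334 0.054 ]
fr [ 0.4745 -0.0718  0.054 ]
post L [ 0.5782 -0.1868  0.105 ]
post R [ 0.448  -0.1718  0.105 ]
btn [ 0.6386 -0.1482  0.075 ]
```

```bash
python3 -m handwheel '[{"dp":[0,0,-50],"turn":0},{"dp":[0,0,-50],"turn":0},{"dp":[0,0,-50],"turn":0},{"dp":[0,0,-50],"turn":0}]' 1; python3 -c "
from h import *
s=env.get_state();print(s['tool_pos'],s['orientation'],s['qpos'])"
```

```text
time_s: 0.75
tool_pos: [0.133, -0.5841, 0.4161]
orientation: [-3.126, -0.001, 0.224]
contact_force: [0.6, -0.7, -0.2]
opening: 0.998
[ 0.13302692 -0.58414511  0.41611423] [-3.12590858e+00 -9.11983070e-04  2.23823103e-01] [-1.40368058e+00  2.58991893e-01  6.81296903e-01  2.69492776e-05
  2.21701441e+00 -5.66984517e-02]
```

```bash
python3 -m handwheel '[{"dp":[53,-30,0],"turn":0},{"dp":[53,-30,0],"turn":0},{"dp":[53,-30,0],"turn":0},{"dp":[53,-30,0],"turn":0},{"dp":[53,-30,0],"turn":0},{"dp":[53,-30,0],"turn":0},{"dp":[53,-30,0],"turn":0},{"dp":[0,0,0],"turn":0}]'
```

```text
time_s: 1.75
tool_pos: [0.4576, -0.2929, 0.4207]
orientation: [-3.132, -0.001, 0.221]
contact_force: [-0.3, 0.0, -0.8]
opening: 0.996
```

```bash
python3 -m handwheel '[{"dp":[11,-58,0],"turn":0},{"dp":[11,-58,0],"turn":0},{"dp":[11,-58,0],"turn":0},{"dp":[11,-58,0],"turn":0},{"dp":[11,-58,0],"turn":0},{"dp":[11,-58,0],"turn":0},{"dp":[11,-58,0],"turn":0},{"dp":[11,-58,0],"turn":0}]'; python3 -m handwheel '[{"dp":[5,-50,0],"turn":0},{"dp":[0,0,50],"turn":-8},{"dp":[0,0,50],"turn":-8},{"dp":[0,0,50],"turn":0},{"dp":[0,0,50],"turn":0},{"dp":[0,0,0],"turn":0},{"dp":[0,0,0],"turn":0}]'
python3 - <<'E'
from h import *
c=cam("wrist"); save(c,"w1.png"); print(-np.array(c["R"]).T@c["t"], env.get_state()["orientation"])
E
```

```text
time_s: 2.75
tool_pos: [0.4426, 0.183, 0.423]
orientation: [-3.131, 0.001, 0.204]
contact_force: [0.8, -0.4, -0.1]
opening: 0.999
time_s: 3.62
tool_pos: [0.4385, 0.2355, 0.2202]
orientation: [-3.134, -0.006, 0.492]
contact_force: [1.2, 0.4, 1.0]
opening: 1.002
[0.50963331 0.27265487 0.37503154] [-3.13405966 -0.00586751  0.49218332]
```

View pics/w1.png

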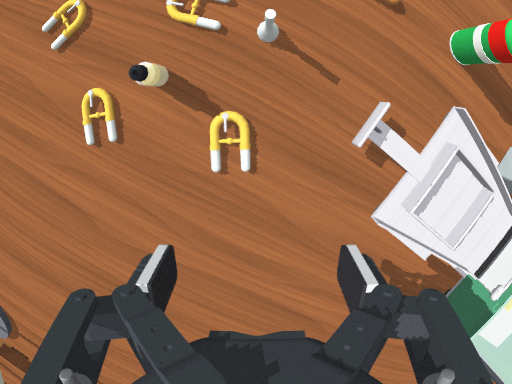

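```bash
cat > slide.py <<'E'
from h import *
def slide(c,roi,fish,zc=.008):
    p=c["pixels"];hsv=cv2.cvtColor(p,cv2.COLOR_RGB2HSV)
    yel=(hsv[...,0]>18)&(hsv[...,0]<35)&(hsv[...,1]>110)&(hsv[...,2]>120)
    wh=(hsv[...,1]<60)&(hsv[...,2]>150)
    r=np.zeros(p.shape[:2],bool); x0,y0,x1,y1=roi; r[y0:y1,x0:x1]=1
    f=lambda m:np.array([onz(c,u,v,zc,fish)[:2]*1000 for v,u in zip(*np.nonzero(m&r))])
    Y,W=f(yel),f(wh); A=np.vstack([Y,W]).astype(np.float32)
    b=cv2.minAreaRect(A); (w,h)=b[1]; a=b[2] if w>h else b[2]+90
    d=Y.mean(0)-W.mean(0)
    e=np.array([np.cos(np.radians(a)),np.sin(np.radians(a))])
    if e@d<0: e=-e
    return np.array(b[0])-3*e, np.degrees(np.arctan2(e[1],e[0])), b[1], len(A)
E
python3 - <<'E'
from slide import *
c=cam("wrist"); o,a,sz,n=slide(c,(200,100,262,182),True); print(o,a,sz,n)
s=env.get_state(); tp=s["tool_pos"]*1000; print(tp,s["orientation"])
y=s["orientation"][2]; e=o-tp[:2]; print("tool dx,dy",e@[np.cos(y),np.sin(y)], e@[np.sin(y),-np.cos(y)])
c=cam("top"); print(slide(c,(183,222,218,262),False))
E
```

```text
[439.06978719 275.69318746] 27.285274505615238 (76.63275909423828, 50.65852355957031) 1321
[438.64484831 235.8136361  220.22133967] [-3.13402575 -0.00664492  0.49244961]
tool dx,dy 19.228933980665634 -34.9400527692924Traceback (most recent call last):
  File "<stdin>", line 5, in <module>
  File "slide.py", line 8, in slide
    Y,W=f(yel),f(wh); A=np.vstack([Y,W]).astype(np.float32)
                        ~~~~~~~~~^^^^^^^
    return _nx.concatenate(arrs, 0, dtype=dtype, casting=casting)
           ~~~~~~~~~~~~~~~^^^^^^^^^^^^^^^^^^^^^^^^^^^^^^^^^^^^^^^
ValueError: all the input array dimensions except for the concatenation axis must match exactly, but along dimension 1, the array at index 0 has size 0 and the array at index 1 has size 2
```

```bash
python3 -m handwheel '[{"dp":[19,-35,0],"turn":0},{"dp":[0,0,0],"turn":1},{"dp":[0,0,50],"turn":0},{"dp":[0,0,50],"turn":0},{"dp":[0,0,0],"turn":0},{"dp":[0,0,0],"turn":0}]' 0.75
cat >> h.py <<'E'
def depf(c,u,v):
    o,d=ray(c,u,v,True); return o+d/(np.array(c["R"])@d)[2]*c["depth"][int(round(v)),int(round(u))]
def tool(X):
    s=env.get_state(); from scipy.spatial.transform import Rotation as R
    r=R.from_euler("xyz",s["orientation"]).as_matrix(); return r.T@(np.array(X)-s["tool_pos"])
E
python3 - <<'E'
from slide import *
c=cam("wrist"); save(c,"w2.png"); s=env.get_state()
for v in range(215,300,8): print(v,[tuple((tool(depf(c,u,v))*1000).round(0)) for u in (165,175,185,330,340,350)])
try: 
    o,a,sz,n=slide(c,(190,150,320,300),True); print(o,a,sz,n,tool([o[0]/1000,o[1]/1000,0])*1000)
except Exception as e: print(e)
print(s["tool_pos"],s["orientation"])
E
```

```text
time_s: 4.53
tool_pos: [0.4461, 0.2792, 0.1333]
orientation: [-3.135, -0.029, 0.472]
contact_force: [0.6, 0.8, 0.2]
opening: 0.748
215 [(np.float64(-44.0), np.float64(-99.0), np.float64(132.0)), (np.float64(-44.0), np.float64(-88.0), np.float64(132.0)), (np.float64(-44.0), np.float64(-77.0), np.float64(133.0)), (np.float64(-44.0), np.float64(79.0), np.float64(132.0)), (np.float64(-43.0), np.float64(89.0), np.float64(130.0)), (np.float64(-43.0), np.float64(101.0), np.float64(130.0))]
223 [(np.float64(-54.0), np.float64(-101.0), np.float64(134.0)), (np.float64(-54.0), np.float64(-89.0), np.float64(133.0)), (np.float64(-53.0), np.float64(-78.0), np.float64(132.0)), (np.float64(-52.0), np.float64(79.0), np.float64(130.0)), (np.float64(-53.0), np.float64(90.0), np.float64(130.0)), (np.float64(-53.0), np.float64(102.0), np.float64(130.0))]
231 [(np.float64(-63.0), np.float64(-102.0), np.float64(132.0)), (np.float64(-63.0), np.float64(-90.0), np.float64(131.0)), (np.float64(-63.0), np.float64(-79.0), np.float64(132.0)), (np.float64(-63.0), np.float64(80.0), np.float64(132.0)), (np.float64(-
[... 2409 characters left out ...]
at64(32.0), np.float64(-51.0)), (np.float64(6.0), np.float64(34.0), np.float64(-58.0)), (np.float64(11.0), np.float64(36.0), np.float64(-65.0))]
295 [(np.float64(12.0), np.float64(-34.0), np.float64(-70.0)), (np.float64(11.0), np.float64(-31.0), np.float64(-69.0)), (np.float64(-3.0), np.float64(-32.0), np.float64(-52.0)), (np.float64(-0.0), np.float64(32.0), np.float64(-55.0)), (np.float64(11.0), np.float64(31.0), np.float64(-69.0)), (np.float64(11.0), np.float64(35.0), np.float64(-70.0))]
[418.48479731 300.16524969] -47.77297592163085 (78.96407318115234, 113.22079467773438) 2031 [-18.7095953  -30.37341451 132.87247363]
[0.44599863 0.27914455 0.13314956] [-3.13509524 -0.02836399  0.47227479]
```

View pics/w2.png

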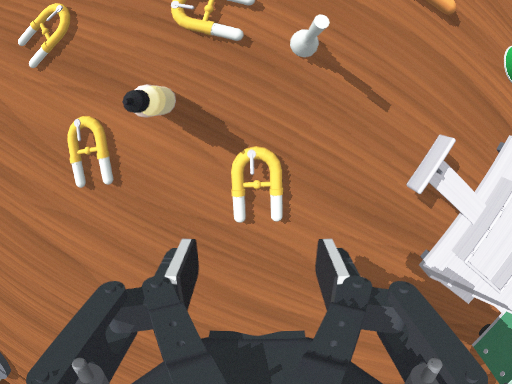

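Run:
```python
from slide import *
c=cam("scene"); s=env.get_state(); print(s["tool_pos"],s["orientation"],s["joint_vel"])
u,v=proj(c,s["tool_pos"]); print(u,v)
u,v=int(u),int(v); save(c,"s1.png",(u-60,v-60,u+60,v+50),6)
p=cv2.imread("pics/s1.png")
for dz in (0,.012,.025,-.02,-.05):
    a,b=proj(c,s["tool_pos"]-[0,0,dz]); cv2.drawMarker(p,(int((a-u+60)*6),int((b-v+60)*6)),(0,0,255),0,12); 
cv2.imwrite("pics/s1.png",p)
```

```text
[0.44601872 0.27925239 0.13307752] [-3.13496989 -0.02857909  0.47228631] [ 0.00295421  0.0010738   0.0046292   0.00090595 -0.00810506  0.00180811]
336.193645715106 202.7151056093013
```

View pics/s1.png

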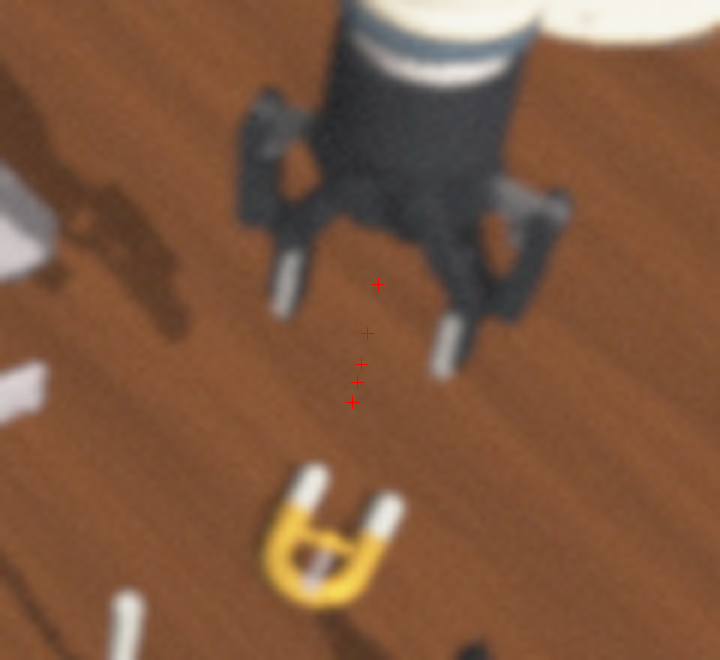

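Run:
```python
from slide import *
c=cam("scene"); u0,v0=336-60,202-60
for x,y in ((282,310),(285,290),(290,260),(443,370),(447,345),(452,322),(410,230),(320,480),(390,515)):
    X=dep(c,u0+x/6-.4,v0+y/6-.4); print(x,y,X.round(4),(tool(X)*1000).round(1))
c=cam("top"); s=env.get_state(); print([proj(c,s["tool_pos"]+[0,0,z]) for z in (0,.1)])
save(c,"t2.png",(150,190,270,270),6)
```

```text
282 310 [0.4724 0.2504 0.1589] [ 11.1  37.6 -26. ]
285 290 [0.4732 0.2509 0.1722] [ 12.5  37.5 -39.2]
290 260 [0.4745 0.2518 0.192 ] [ 14.6  37.1 -58.9]
443 370 [0.438  0.3153 0.1592] [ 10.1 -35.8 -25.8]
447 345 [0.4374 0.3137 0.1729] [  9.2 -34.8 -39.6]
452 322 [0.4387 0.3144 0.1883] [ 11.  -34.9 -54.9]
410 230 [0.4485 0.2901 0.2273] [  9.8  -9.1 -94.2]
320 480 [0.4231 0.2483 0.0104] [-37.9  18.1 121.3]
390 515 [0.4099 0.2837 0.0112] [-33.6 -19.5 120.9]
[(np.float64(190.40057178022943), np.float64(240.5302593592694)), (np.float64(184.25880495066653), np.float64(242.19401263905087))]
```

View pics/t2.png

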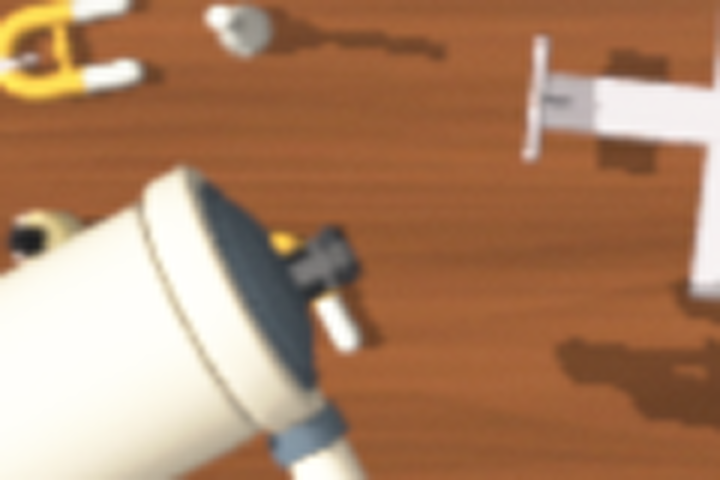

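```bash
python3 -m handwheel '[{"dp":[-7,0,0],"turn":0},{"dp":[0,0,20],"turn":0},{"dp":[0,0,20],"turn":0},{"dp":[0,0,20],"turn":0},{"dp":[0,0,20],"turn":0},{"dp":[0,0,0],"turn":0},{"dp":[0,0,0],"turn":0}]'
python3 - <<'E'
from slide import *
c=cam("wrist"); save(c,"w3.png"); s=env.get_state();print(s["tool_pos"],s["orientation"])
c2=cam("scene"); u,v=map(int,proj(c2,s["tool_pos"])); save(c2,"s3.png",(u-60,v-60,u+60,v+50),6)
E
```

```text
time_s: 5.6
tool_pos: [0.4401, 0.2771, 0.0469]
orientation: [-3.135, -0.028, 0.473]
contact_force: [0.8, -0.2, 0.4]
opening: 0.752
[0.43999679 0.277034   0.0468615 ] [-3.1349761  -0.0276422   0.47273951]
```

View pics/w3.png

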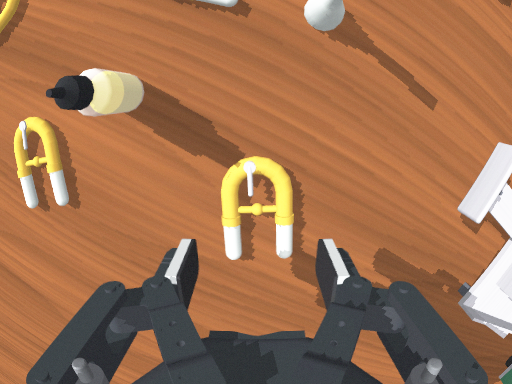

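View pics/s3.png

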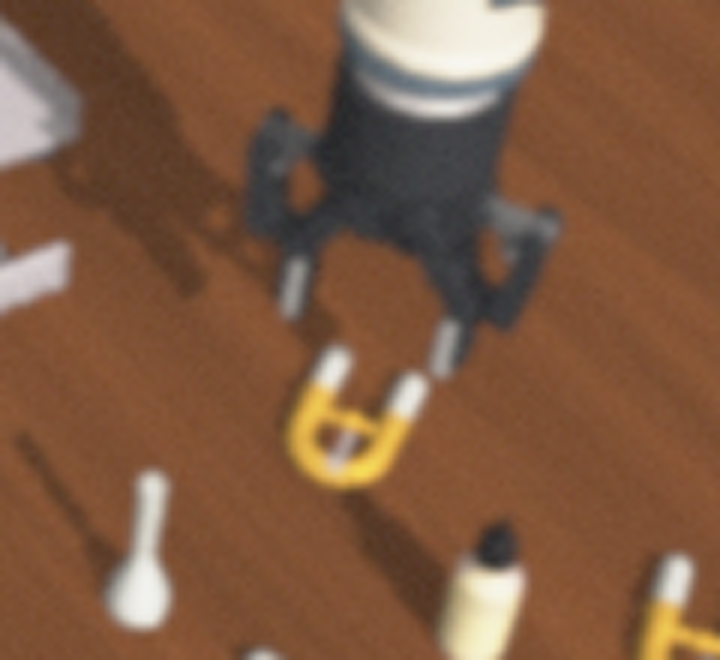

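```bash
python3 -m handwheel '[{"dp":[0,0,15],"turn":0},{"dp":[0,0,15],"turn":0},{"dp":[0,0,10],"turn":0},{"dp":[0,0,0],"turn":0}]'
python3 - <<'E'
from slide import *
c=cam("wrist"); save(c,"w4.png"); s=env.get_state();print(s["tool_pos"],s["orientation"])
for u in (188,192,324,330):
  for v in range(234,250,2): print(u,v,depf(c,u,v).round(4)[2],(tool(depf(c,u,v))*1000).round(0))
try: print(slide(c,(190,160,312,250),True))
except Exception as e: print(e)
c2=cam("scene"); u,v=map(int,proj(c2,s["tool_pos"])); save(c2,"s4.png",(u-60,v-60,u+60,v+50),6)
E
```

```text
time_s: 6.2
tool_pos: [0.4415, 0.2781, 0.005]
orientation: [-3.135, -0.029, 0.473]
contact_force: [-0.7, 0.9, -0.5]
opening: 0.747
[0.44176803 0.27823372 0.00561075] [-3.13495396 -0.03027398  0.47271622]
188 234 0.0001 [ -1. -42.   6.]
188 236 -0.0009 [ -3. -42.   7.]
188 238 0.0008 [ -4. -42.   5.]
188 240 0.0287 [ 10. -35. -23.]
188 242 0.0314 [ 10. -34. -25.]
188 244 0.0323 [ 10. -34. -26.]
188 246 0.0347 [ 10. -34. -29.]
188 248 0.037 [ 10. -33. -31.]
192 234 0.0006 [ -1. -39.   5.]
192 236 -0.0003 [ -3. -40.   6.]
192 238 -0.0004 [ -4. -40.   6.]
192 240 0.0289 [ 10. -33. -23.]
192 242 0.0309 [ 10. -32. -25.]
192 244 0.0333 [ 10. -32. -27.]
192 246 0.0341 [  9. -32. -28.]
192 248 0.034 [  8. -32. -28.]
324 234 -0.0008 [-2. 41.  6.]
324 236 0.0006 [-2. 41.  5.]
324 238 -0.0 [-4. 41.  5.]
324 240 0.0283 [ 10.  34. -23.]
324 242 0.0306 [ 10.  34. -25.]
324 244 0.0321 [ 10.  33. -26.]
324 246 0.0335 [  9.  33. -28.]
324 248 0.0375 [ 10.  32. -32.]
330 234 0.0005 [-1. 45.  5.]
330 236 0.0003 [-2. 45.  5.]
330 238 -0.0002 [-4. 45.  5.]
330 240 0.0288 [ 10.  37. -23.]
330 242 0.0309 [ 10.  37. -25.]
330 244 0.0321 [ 10.  36. -26.]
330 246 0.0349 [ 10.  36. -29.]
330 248 0.0372 [ 10.  35. -32.]
(array([451.60441553, 294.18136375]), np.float64(-62.74234580993653), (45.71612548828125, 65.13138580322266), 4240)
```

View pics/w4.png

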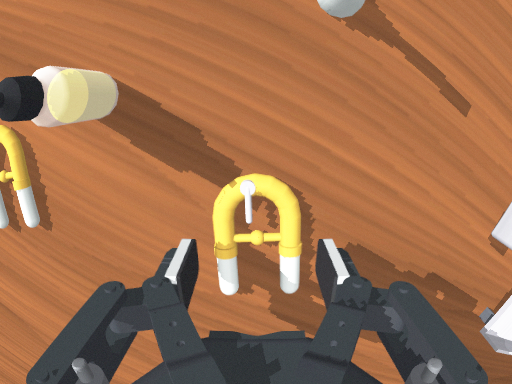

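View pics/s4.png

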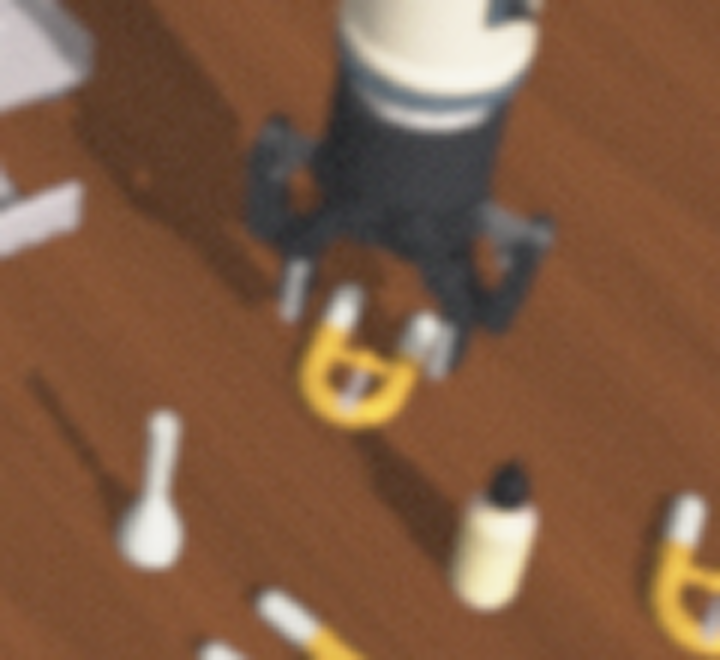

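```bash
python3 -m handwheel '[{"dp":[-4,0,0],"turn":0},{"dp":[0,0,8],"turn":0},{"dp":[0,0,8],"turn":0},{"dp":[0,0,5],"turn":0},{"dp":[0,0,0],"turn":0}]'
python3 - <<'E'
from slide import *
c=cam("wrist"); save(c,"w5.png"); s=env.get_state();print(s["tool_pos"],s["orientation"],s["contact_force"])
for u in (188,192,324,330):
  for v in range(236,244,2): print(u,v,depf(c,u,v).round(4)[2],(tool(depf(c,u,v))*1000).round(0))
E
```

```text
time_s: 6.92
tool_pos: [0.4394, 0.2772, -0.0153]
orientation: [-3.135, -0.033, 0.473]
contact_force: [0.1, 0.5, -0.0]
opening: 0.747
[ 0.43957967  0.27729481 -0.01501026] [-3.13488729 -0.03355035  0.47266089] [-0.54018482  1.11970197  0.38619228]
188 236 -0.0002 [  8. -37. -14.]
188 238 0.0001 [  7. -37. -15.]
188 240 0.0084 [ 10. -35. -23.]
188 242 0.0097 [ 10. -35. -24.]
192 236 -0.0 [  8. -35. -15.]
192 238 0.0007 [  7. -35. -15.]
192 240 0.0092 [ 10. -33. -24.]
192 242 0.0111 [ 10. -32. -26.]
324 236 -0.0002 [  8.  36. -15.]
324 238 0.0006 [  7.  36. -16.]
324 240 0.0085 [ 10.  34. -23.]
324 242 0.0099 [ 10.  34. -25.]
330 236 -0.0007 [  8.  39. -14.]
330 238 -0.0004 [  7.  39. -15.]
330 240 0.0073 [ 10.  37. -22.]
330 242 0.0106 [ 10.  37. -26.]
```

View pics/w5.png

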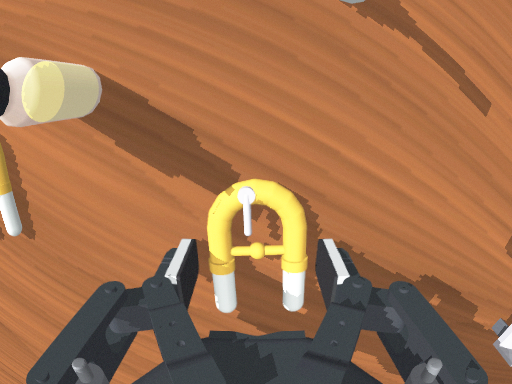

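```bash
python3 -m handwheel '[{"dp":[0,0,4],"turn":0},{"dp":[0,0,0],"turn":0}]'; python3 -m handwheel '[{"dp":[0,0,0],"turn":0},{"dp":[0,0,0],"turn":0},{"dp":[0,0,0],"turn":0},{"dp":[0,0,0],"turn":0}]' 0.45 30
python3 - <<'E'
from slide import *
c=cam("wrist"); save(c,"w6.png"); s=env.get_state();print(s["tool_pos"],s["orientation"],s["contact_force"],s["opening"])
E
```

```text
time_s: 7.22
tool_pos: [0.4408, 0.2779, -0.017]
orientation: [-3.135, -0.036, 0.473]
contact_force: [0.4, 0.3, -0.4]
opening: 0.748
time_s: 7.72
tool_pos: [0.4435, 0.2776, -0.014]
orientation: [-3.138, -0.042, 0.473]
contact_force: [0.2, -0.8, 3.2]
opening: 0.572
[ 0.44348447  0.27762464 -0.0139915 ] [-3.13812923 -0.04182953  0.47262097] [-0.46354465 -0.54624694  1.53092795] 0.5690131017433876
```

View pics/w6.png

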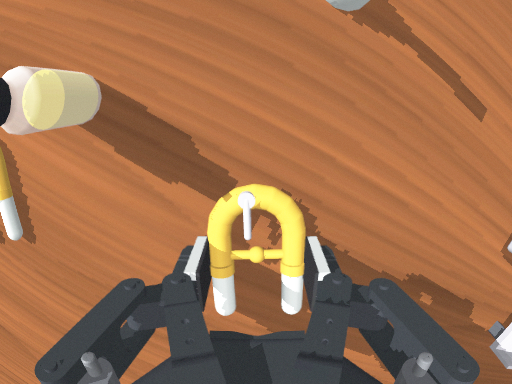

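```bash
python3 -m handwheel '[{"dp":[0,0,-10],"turn":0},{"dp":[0,0,-20],"turn":0},{"dp":[0,0,-40],"turn":0},{"dp":[0,0,-40],"turn":0},{"dp":[0,0,-20],"turn":0}]' 0.45 40
python3 - <<'E'
from slide import *
c=cam("wrist"); save(c,"w7.png"); s=env.get_state();print(s["tool_pos"],s["orientation"],s["contact_force"],s["opening"])
c2=cam("scene"); save(c2,"s7.png",(180,100,400,260),3.5)
E
```

```text
time_s: 8.4
tool_pos: [0.4357, 0.2737, 0.1165]
orientation: [-3.137, -0.032, 0.473]
contact_force: [-0.9, -0.5, -0.6]
opening: 0.563
[0.43654905 0.27410477 0.11909581] [-3.13722255 -0.03537834  0.47297763] [-0.06411758  0.15453114  1.97928189] 0.56476755452026
```

View pics/w7.png

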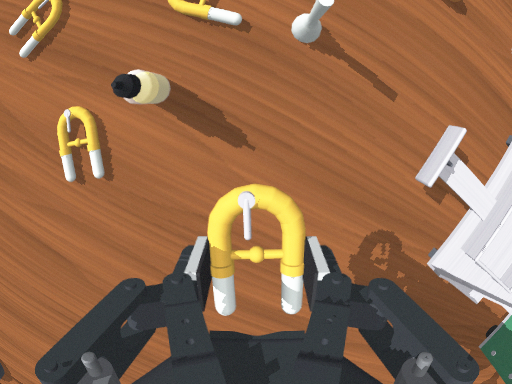

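View pics/s7.png

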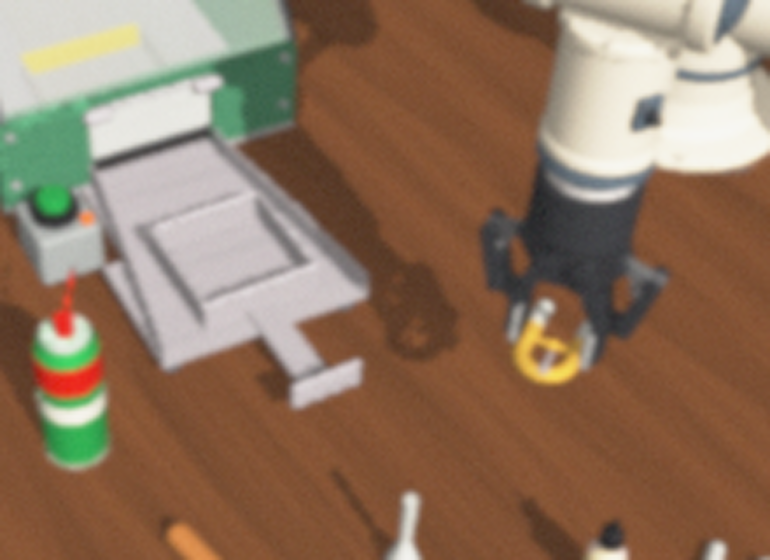

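```bash
python3 -m handwheel '[{"dp":[0,0,-10],"turn":-9.5},{"dp":[0,0,0],"turn":-9.5},{"dp":[0,0,0],"turn":-9.5},{"dp":[0,0,0],"turn":-9.5},{"dp":[0,0,0],"turn":-9.5},{"dp":[0,0,0],"turn":-9.5}]'
cat >> h.py <<'E'
def go(X,Y):
    s=env.get_state(); print(s["tool_pos"].round(4),s["orientation"].round(3),"yaw",np.degrees(s["orientation"][2]).round(1),"open",round(s["opening"],3),"t",s["time_s"],s["contact_force"].round(1))
    t=tool([X,Y,s["tool_pos"][2]])*1000; print("tool delta mm",t.round(1))
E
python3 -c "
from h import *
go(.531,-.023)"
```

```text
time_s: 9.25
tool_pos: [0.4325, 0.2724, 0.1181]
orientation: [3.126, -0.015, 1.5]
contact_force: [0.4, -0.3, -0.8]
opening: 0.565
[0.4325 0.2724 0.1181] [ 3.126 -0.015  1.5  ] yaw 85.9 open 0.565 t 9.25 [ 0.4 -0.3 -0.8]
tool delta mm [-287.7  119.1   -2.5]
```

```bash
python3 -m handwheel '[{"dp":[-30,12,0],"turn":0},{"dp":[-50,20,0],"turn":0},{"dp":[-50,20,0],"turn":0},{"dp":[-50,20,0],"turn":0},{"dp":[-50,20,0],"turn":0},{"dp":[-30,12,0],"turn":0},{"dp":[-15,6,0],"turn":0}]'
python3 - <<'E'
from h import *
go(.531,-.023)
c=cam("wrist"); save(c,"w8.png")
E
```

```text
time_s: 10.12
tool_pos: [0.5209, -0.0165, 0.1031]
orientation: [-3.141, -0.013, 1.507]
contact_force: [-0.5, -0.3, -2.0]
opening: 0.565
[ 0.5209 -0.0165  0.1031] [-3.141 -0.013  1.507] yaw 86.3 open 0.565 t 10.125 [-0.5 -0.3 -2. ]
tool delta mm [-5.9 10.5 -0.1]
```

View pics/w8.png

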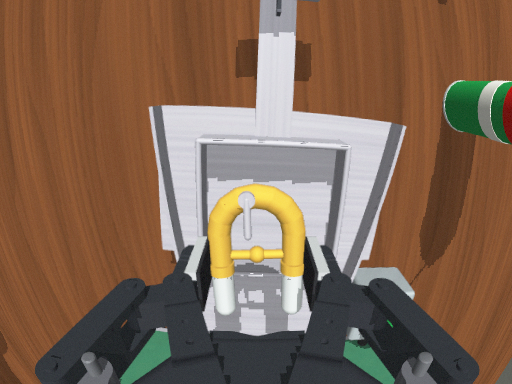

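Run:
```python
from h import *
c=cam("wrist"); save(c,"w9.png",(180,0,400,260),3); 
A=onz(c,196,139,.054,True);B=onz(c,351,147,.054,True); print(A,B,np.linalg.norm(A-B)*1000)
d=B-A; d/=np.linalg.norm(d); fx=np.array([-d[1],d[0],0]); fx=fx if fx[1]<0 else -fx
print("pan yaw",np.degrees(np.arctan2(fx[1],fx[0])),"origin",(A+B)/2+fx*.055)
for u,v,z in ((278,30,.029),(276,100,.029)): print(onz(c,u,v,z,True))
o=(A+B)/2+fx*.055; go(o[0],o[1])
```

```text
[0.4813474  0.03608094 0.054     ] [0.59098427 0.02390777 0.054     ] 110.31060113682636
pan yaw -96.3356992203532 origin [ 0.53009639 -0.02466973  0.054     ]
[0.5450261 0.1133914 0.029    ]
[0.54009139 0.0586365  0.029     ]
[ 0.521  -0.016   0.1033] [-3.141 -0.013  1.507] yaw 86.3 open 0.566 t 10.225 [ 0.1  0.9 -1.6]
tool delta mm [-8.   9.7 -0.1]
```

View pics/w9.png

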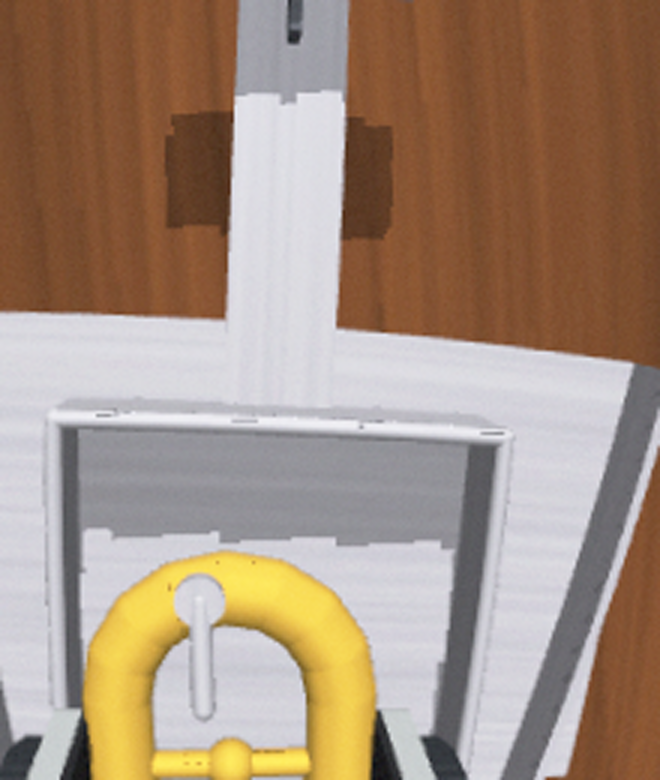

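```bash
python3 -m handwheel '[{"dp":[-8,10,0],"turn":2},{"dp":[0,0,15],"turn":0},{"dp":[0,0,15],"turn":0}]'
python3 - <<'E'
from h import *
go(.530,-.0245)
c=cam("wrist"); save(c,"w10.png")
E
```

```text
time_s: 10.6
tool_pos: [0.5314, -0.0218, 0.0721]
orientation: [3.141, -0.014, 1.473]
contact_force: [0.9, 0.6, -2.2]
opening: 0.568
[ 0.5314 -0.0218  0.0721] [ 3.141 -0.014  1.473] yaw 84.4 open 0.568 t 10.6 [ 0.9  0.6 -2.2]
tool delta mm [-2.8 -1.1 -0. ]
```

View pics/w10.png

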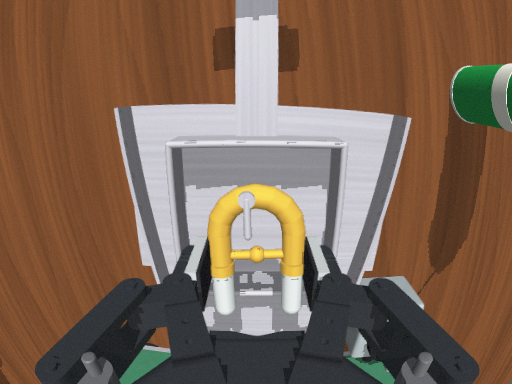

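```bash
python3 -m handwheel '[{"dp":[-3,-1,12],"turn":0},{"dp":[0,0,15],"turn":0},{"dp":[0,0,12],"turn":0}]'
python3 - <<'E'
from h import *
go(.530,-.0245)
c=cam("wrist"); save(c,"w11.png")
E
```

```text
time_s: 11.02
tool_pos: [0.5283, -0.0233, 0.0275]
orientation: [-3.138, -0.014, 1.474]
contact_force: [-0.1, -0.2, -0.9]
opening: 0.566
[ 0.5283 -0.0233  0.0275] [-3.138 -0.014  1.474] yaw 84.5 open 0.566 t 11.025 [-0.1 -0.2 -0.9]
tool delta mm [-1.   1.8 -0. ]
```

View pics/w11.png

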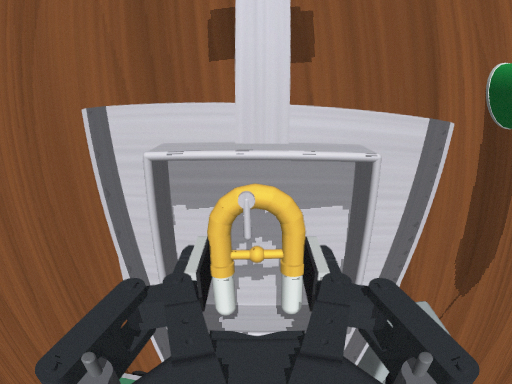

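```bash
python3 -m handwheel '[{"dp":[0,2,4],"turn":0},{"dp":[0,0,4],"turn":0},{"dp":[0,0,2],"turn":0}]'; python3 -m handwheel '[{"dp":[0,0,2],"turn":0}]'
python3 -m handwheel '[{"dp":[0,0,2],"turn":0}]'
python3 -m handwheel '[{"dp":[0,0,2],"turn":0}]'
```

```text
time_s: 11.45
tool_pos: [0.5297, -0.0233, 0.0153]
orientation: [-3.136, -0.014, 1.474]
contact_force: [0.2, -0.9, -1.3]
opening: 0.564
time_s: 11.58
tool_pos: [0.53, -0.0234, 0.0136]
orientation: [-3.137, -0.014, 1.474]
contact_force: [0.3, -0.4, 1.1]
opening: 0.568
time_s: 11.7
tool_pos: [0.5301, -0.0235, 0.0129]
orientation: [-3.137, -0.014, 1.474]
contact_force: [-6.8, 0.1, 12.0]
opening: 0.565
time_s: 11.82
tool_pos: [0.5301, -0.0235, 0.0129]
orientation: [-3.137, -0.014, 1.474]
contact_force: [-8.3, -0.2, 11.3]
opening: 0.564
```

```bash
python3 -m handwheel '[{"dp":[0,0,-1],"turn":0},{"dp":[0,0,0],"turn":0},{"dp":[0,0,0],"turn":0}]' 0.67
python3 - <<'E'
from h import *
go(.530,-.0245)
c=cam("wrist"); save(c,"w12.png")
E
```

```text
time_s: 12.2
tool_pos: [0.5311, -0.0236, 0.0152]
orientation: [-3.14, -0.014, 1.474]
contact_force: [-0.3, 0.3, 0.4]
opening: 0.672
[ 0.5311 -0.0236  0.0152] [-3.14  -0.014  1.474] yaw 84.5 open 0.672 t 12.2 [-0.3  0.3  0.4]
tool delta mm [-1. -1. -0.]
```

View pics/w12.png

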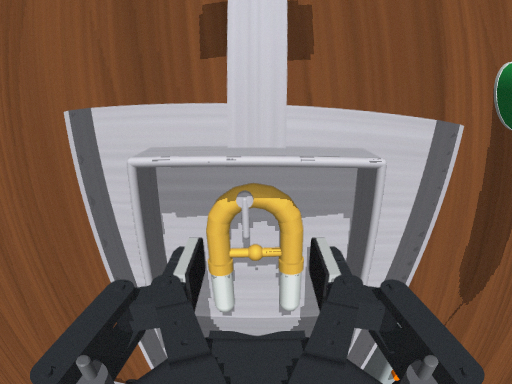

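```bash
python3 -m handwheel '[{"dp":[0,0,-8],"turn":0},{"dp":[0,0,-20],"turn":0},{"dp":[0,0,-40],"turn":0},{"dp":[0,0,-40],"turn":0},{"dp":[0,0,0],"turn":0}]'
python3 - <<'E'
from h import *
go(.530,-.0245)
c=cam("wrist"); save(c,"w13.png")
c=cam("scene"); save(c,"s13.png",(140,80,340,230),4)
c=cam("top"); save(c,"t13.png",(220,150,360,255),5)
E
```

```text
time_s: 12.88
tool_pos: [0.5308, -0.0251, 0.1274]
orientation: [-3.139, -0.014, 1.474]
contact_force: [0.5, -0.2, 0.6]
opening: 0.669
[ 0.5308 -0.0251  0.1274] [-3.139 -0.014  1.474] yaw 84.5 open 0.669 t 12.875 [ 0.5 -0.2  0.6]
tool delta mm [ 0.5 -0.8  0. ]
```

View pics/w13.png

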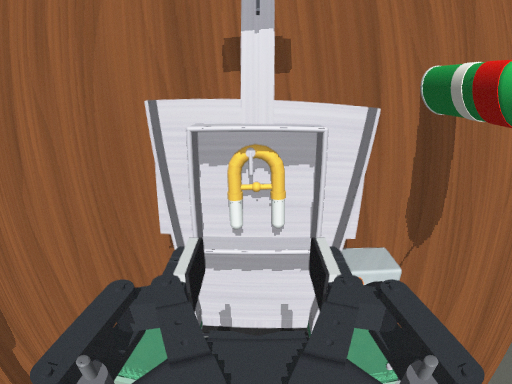

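View pics/s13.png

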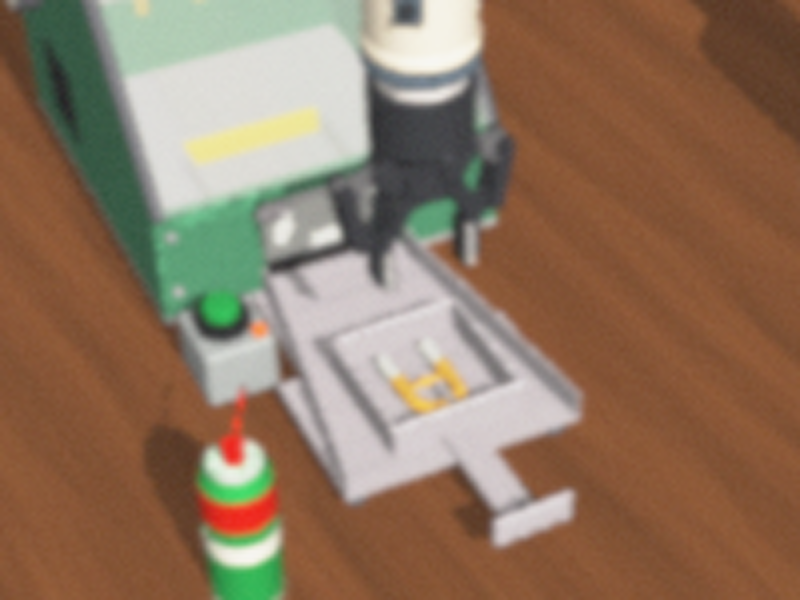

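View pics/t13.png

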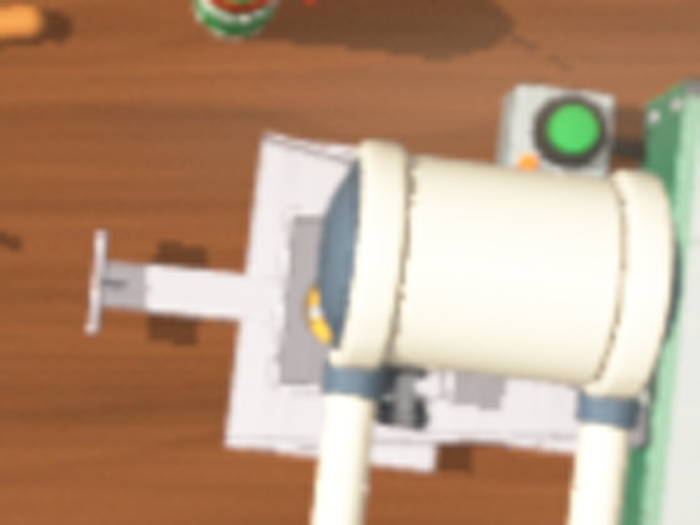

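Run:
```python
import cv2
p=cv2.imread("pics/w13.png")[80:270,130:400]; cv2.imwrite("pics/w13c.png",cv2.resize(p,None,fx=2.9,fy=2.9,interpolation=cv2.INTER_CUBIC))
p=cv2.imread("pics/top0.png")[150:300,330:510]; cv2.imwrite("pics/t0c.png",cv2.resize(p,None,fx=4,fy=4,interpolation=cv2.INTER_CUBIC))
```

```text
(no output)
```

View pics/w13c.png

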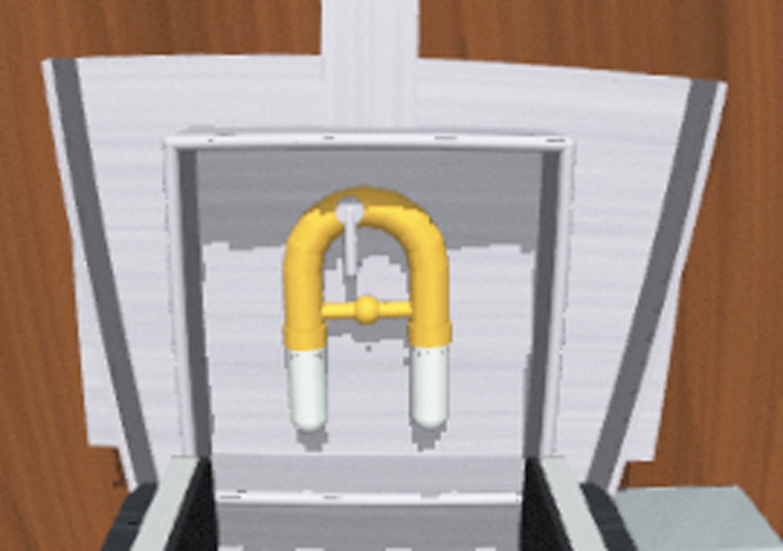

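View pics/t0c.png

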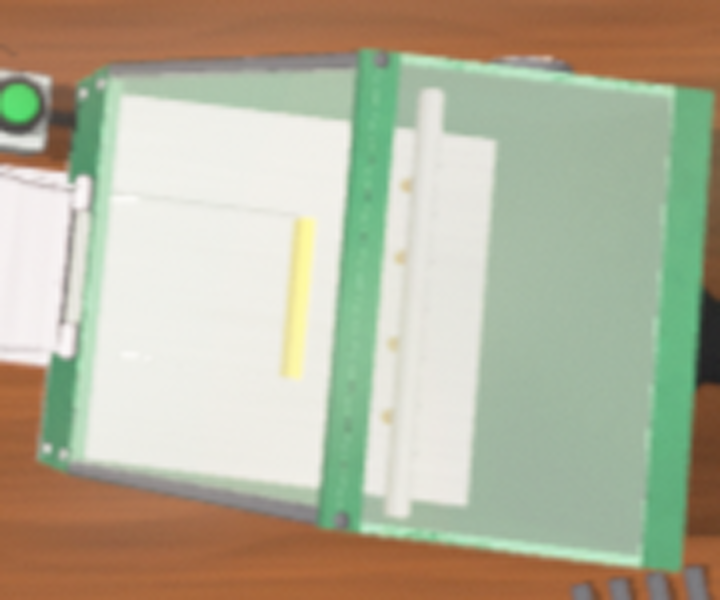

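Run:
```python
from h import *
c=cam("top"); w=cam("wrist")
S=lambda x,y,z:onz(c,330+x/4-.4,150+y/4-.4,z)
a,b=S(297,218,.044),S(282,378,.044); m=(a+b)/2; print("stop",a,b,m, np.linalg.norm(a-b))
W=lambda x,y,z:onz(w,130+x/2.9-.4,80+y/2.9-.4,z,True)
l,r=W(43,62,.046),W(726,83,.046); print("outer(z46)",l,r,(l+r)/2,np.linalg.norm(l-r))
n=(l+r)/2
d=m-n; print("dir",np.degrees(np.arctan2(d[1],d[0])),np.linalg.norm(d), "perp stop",np.degrees(np.arctan2(*(a-b)[:2][::-1])), "perp outer",np.degrees(np.arctan2(*(r-l)[:2][::-1])))
A=W(165,140,.054);B=W(573,143,.054);print("pan rear",A,B,np.linalg.norm(A-B), np.degrees(np.arctan2(*(B-A)[:2][::-1])))
d/=np.linalg.norm(d); port=m-d*.18; print("port",port)
y=np.array([-d[1],d[0],0])
o=(A+B)/2; e=(B-A)/np.linalg.norm(B-A); fx=np.array([e[1],-e[0],0]); o=o+fx*.055
print("pan",o,"in cab",(o-port)@d,(o-port)@y,"plate face",o-fx*.17)
print("home plate face",port-d*.045,"home pan",port+d*.125)
```

```text
stop [ 0.55107824 -0.36809386  0.044     ] [ 0.42788752 -0.35198929  0.044     ] [ 0.48948288 -0.36004157  0.044     ] 0.1242389191752942
outer(z46) [0.44437578 0.06383312 0.046     ] [0.63288407 0.04035973 0.046     ] [0.53862992 0.05209643 0.046     ] 0.18996414496003308
dir -96.80035095010496 0.41506284256177645 perp stop -7.447968790475351 perp outer -7.098035582575529
pan rear [0.4788603  0.03767043 0.054     ] [0.58544799 0.02666968 0.054     ] 0.10715386953722315 -5.8925448379846745
port [ 0.51079644 -0.18130999  0.04486734]
pan [ 0.52650767 -0.02253933  0.054     ] in cab -0.15955619130162407 -0.0031993079367590325 plate face [0.5439604  0.14656242 0.054     ]
home plate face [ 0.51612483 -0.13662709  0.04508417] home pan [ 0.49599536 -0.30542914  0.04426502]
```

```bash
python3 -m handwheel '[{"dp":[40,0,0],"turn":0.6},{"dp":[55,0,0],"turn":0.6},{"dp":[55,0,0],"turn":0},{"dp":[40,0,0],"turn":0},{"dp":[20,0,0],"turn":0}]' 0.35
python3 -c "
from h import *
go(.550,.185)"
```

```text
time_s: 13.75
tool_pos: [0.5493, 0.1874, 0.1161]
orientation: [-3.118, -0.01, 1.447]
contact_force: [0.3, -0.6, 0.3]
opening: 0.348
[0.5493 0.1874 0.1161] [-3.118 -0.01   1.447] yaw 82.9 open 0.348 t 13.75 [ 0.3 -0.6  0.3]
tool delta mm [-2.3  0.9 -0. ]
```

```bash
python3 -m handwheel '[{"dp":[0,1,30],"turn":0},{"dp":[0,0,35],"turn":0},{"dp":[0,0,20],"turn":0},{"dp":[0,0,6],"turn":0}]'
python3 - <<'E'
from h import *
go(.550,.185)
w=cam("wrist"); save(w,"w14.png")
for u in (215,222,292,300):
  for v in range(226,246,3): print(u,v,depf(w,u,v).round(4),(tool(depf(w,u,v))*1000).round(0))
c=cam("scene"); save(c,"s14.png",(180,100,340,230),5)
E
```

```text
time_s: 14.25
tool_pos: [0.5479, 0.1879, 0.021]
orientation: [-3.116, -0.008, 1.448]
contact_force: [0.1, -0.2, 0.6]
opening: 0.353
[0.5479 0.1879 0.021 ] [-3.116 -0.008  1.448] yaw 83.0 open 0.353 t 14.25 [ 0.1 -0.2  0.6]
tool delta mm [-2.7  2.4 -0.1]
215 226 [ 0.5189  0.1885 -0.0007] [ -3. -28.  22.]
215 229 [0.519  0.1872 0.0012] [ -4. -28.  20.]
215 232 [5.184e-01 1.846e-01 4.000e-04] [ -7. -28.  21.]
215 235 [0.5181 0.1826 0.0008] [ -9. -28.  21.]
215 238 [0.5279 0.201  0.0424] [ 11. -22. -21.]
215 241 [0.5285 0.2011 0.0459] [ 11. -21. -24.]
215 244 [0.5289 0.201  0.0488] [ 11. -21. -27.]
222 226 [ 5.236e-01  1.881e-01 -5.000e-04] [ -3. -24.  22.]
222 229 [5.234e-01 1.863e-01 3.000e-04] [ -5. -24.  21.]
222 232 [0.5231 0.1842 0.0006] [ -7. -24.  21.]
222 235 [0.531  0.2006 0.0387] [ 11. -19. -17.]
222 238 [0.5313 0.2002 0.0414] [ 10. -18. -20.]
222 241 [0.5318 0.2004 0.0451] [ 11. -18. -24.]
222 244 [0.5323 0.2004 0.0483] [ 11. -18. -27.]
292 226 [ 5.694e-01  1.831e-01 -2.000e-04] [-2. 22. 20.]
292 229 [0.5691 0.1819 0.0017] [-4. 22. 18.]
292 232 [ 0.569   0.1789 -0.    ] [-7. 23. 20.]
292 235 [0.5672 0.1955 0.0364] [ 10.  18. -16.]
292 238 [0.5669 0.1962 0.0413] [ 11.  17. -21.]
292 241 [0.5666 0.1964 0.0449] [ 11.  17. -24.]
292 244 [0.5664 0.1961 0.0473] [ 11.  17. -27.]
300 226 [5.746e-01 1.827e-01 1.000e-04] [-2. 28. 20.]
300 229 [ 5.745e-01  1.804e-01 -1.000e-04] [-4. 28. 20.]
300 232 [5.743e-01 1.784e-01 3.000e-04] [-6. 28. 20.]
300 235 [5.742e-01 1.762e-01 4.000e-04] [-9. 28. 20.]
300 238 [0.574  0.1741 0.0007] [-11.  28.  19.]
300 241 [5.739e-01 1.717e-01 4.000e-04] [-13.  28.  20.]
300 244 [0.5703 0.1959 0.0479] [ 11.  21. -27.]
```

View pics/w14.png

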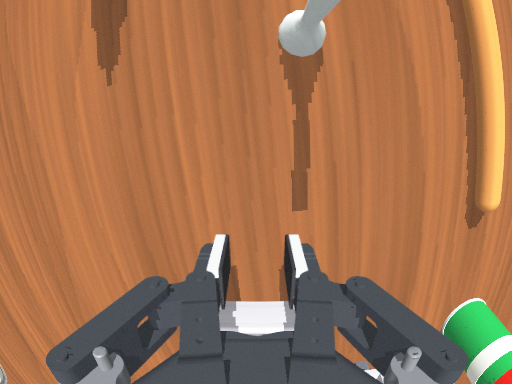

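View pics/s14.png

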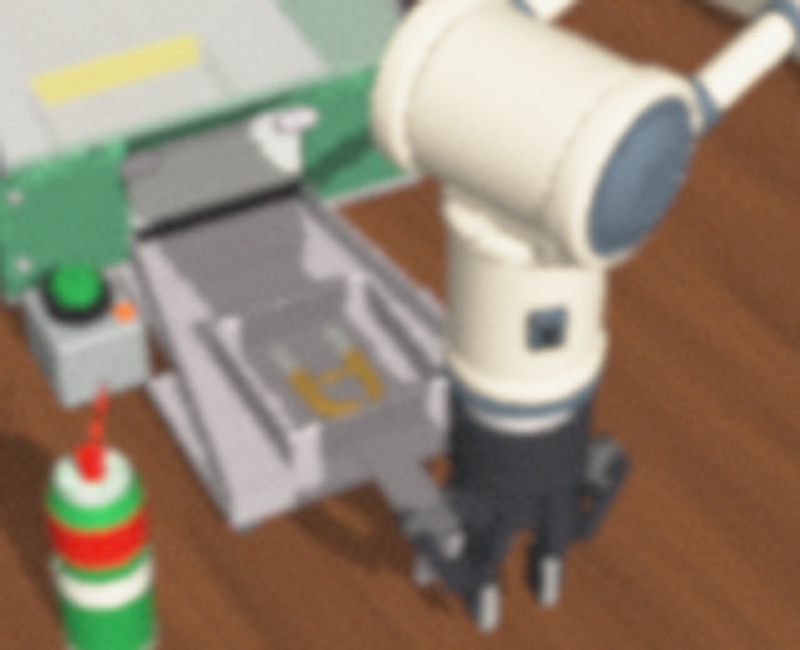

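Run:
```python
from h import *
c=cam("top"); save(c,"t15.png"); np.savez("t15.npz",d=c["depth"])
d=c["depth"]
for v in range(180,330,12):
    print(v,[ (u,tuple(dep(c,u,v).round(2))) for u in range(210,330,15) if dep(c,u,v)[2]>.15])
```

```text
180 [(210, (np.float64(0.59), np.float64(0.2), np.float64(0.4))), (225, (np.float64(0.59), np.float64(0.16), np.float64(0.41))), (240, (np.float64(0.59), np.float64(0.13), np.float64(0.41)))]
192 [(210, (np.float64(0.56), np.float64(0.19), np.float64(0.42))), (225, (np.float64(0.56), np.float64(0.16), np.float64(0.41))), (240, (np.float64(0.56), np.float64(0.13), np.float64(0.42)))]
204 [(210, (np.float64(0.54), np.float64(0.19), np.float64(0.41))), (225, (np.float64(0.54), np.float64(0.16), np.float64(0.4))), (240, (np.float64(0.54), np.float64(0.13), np.float64(0.4)))]
216 [(210, (np.float64(0.51), np.float64(0.2), np.float64(0.37)))]
228 []
240 [(255, (np.float64(0.46), np.float64(0.1), np.float64(0.39)))]
252 [(210, (np.float64(0.43), np.float64(0.19), np.float64(0.4))), (255, (np.float64(0.43), np.float64(0.1), np.float64(0.43)))]
264 [(210, (np.float64(0.41), np.float64(0.19), np.float64(0.42))), (240, (np.float64(0.41), np.float64(0.13), np.float64(0.43))), (255, (np.float64(0.41), np.float64(0.1), np.float64(0.43)))]
276 [(210, (np.float64(0.39), np.float64(0.19), np.float64(
[... 455 characters left out ...]
0 [(225, (np.float64(0.34), np.float64(0.16), np.float64(0.45))), (240, (np.float64(0.34), np.float64(0.13), np.float64(0.46))), (255, (np.float64(0.34), np.float64(0.1), np.float64(0.45)))]
312 [(225, (np.float64(0.32), np.float64(0.16), np.float64(0.45))), (240, (np.float64(0.32), np.float64(0.13), np.float64(0.46))), (255, (np.float64(0.32), np.float64(0.1), np.float64(0.47))), (270, (np.float64(0.31), np.float64(0.07), np.float64(0.44)))]
324 [(225, (np.float64(0.29), np.float64(0.16), np.float64(0.45))), (240, (np.float64(0.3), np.float64(0.13), np.float64(0.47))), (255, (np.float64(0.3), np.float64(0.1), np.float64(0.47))), (270, (np.float64(0.29), np.float64(0.07), np.float64(0.46)))]
```

View pics/t15.png

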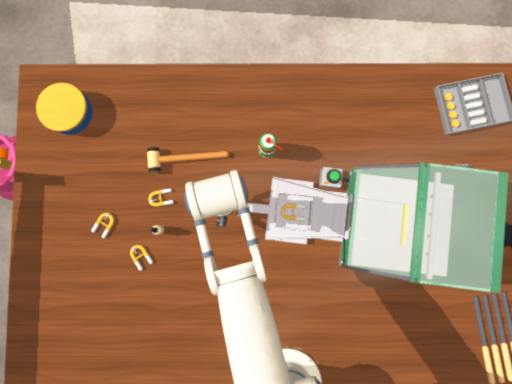

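```bash
python3 -m handwheel '[{"dp":[-10,2,0],"turn":0},{"dp":[-10,0,0],"turn":0},{"dp":[-8,0,0],"turn":0},{"dp":[-8,0,0],"turn":0},{"dp":[-10,0,0],"turn":0},{"dp":[-12,0,0],"turn":0},{"dp":[-14,0,0],"turn":0},{"dp":[-14,0,0],"turn":0}]'
python3 - <<'E'
from h import *
go(.5165,-.1256)
c=cam("scene"); save(c,"s16.png",(140,80,340,230),4)
E
```

```text
time_s: 15.4
tool_pos: [0.5426, 0.0998, 0.0268]
orientation: [-3.126, -0.016, 1.45]
contact_force: [1.3, 4.4, 2.0]
opening: 0.35
[0.5426 0.0998 0.0268] [-3.126 -0.016  1.45 ] yaw 83.1 open 0.35 t 15.4 [1.3 4.4 2. ]
tool delta mm [-226.9    1.2   -3.6]
```

View pics/s16.png

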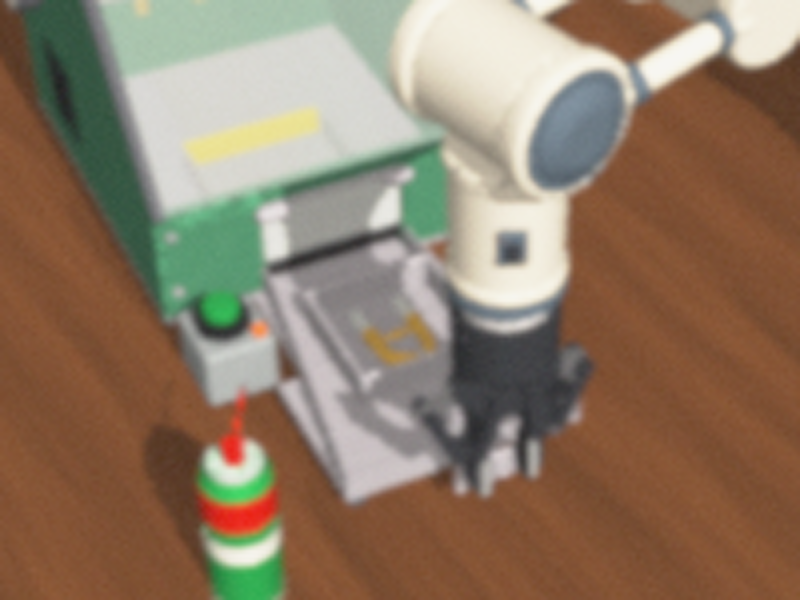

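```bash
python3 -m handwheel '[{"dp":[-14,0,2],"turn":0},{"dp":[-14,0,2],"turn":0},{"dp":[-14,0,2],"turn":0},{"dp":[-14,0,1],"turn":0},{"dp":[-14,0,1],"turn":0},{"dp":[-14,0,1],"turn":0}]'
python3 - <<'E'
from h import *
go(.5165,-.1256)
c=cam("scene"); save(c,"s17.png",(140,80,340,230),4)
E
```

```text
time_s: 16.2
tool_pos: [0.5363, 0.018, 0.0241]
orientation: [-3.138, -0.03, 1.451]
contact_force: [0.7, 10.4, 5.9]
opening: 0.349
[0.5363 0.018  0.0241] [-3.138 -0.03   1.451] yaw 83.1 open 0.349 t 16.2 [ 0.7 10.4  5.9]
tool delta mm [-144.8   -2.6   -4.3]
```

View pics/s17.png

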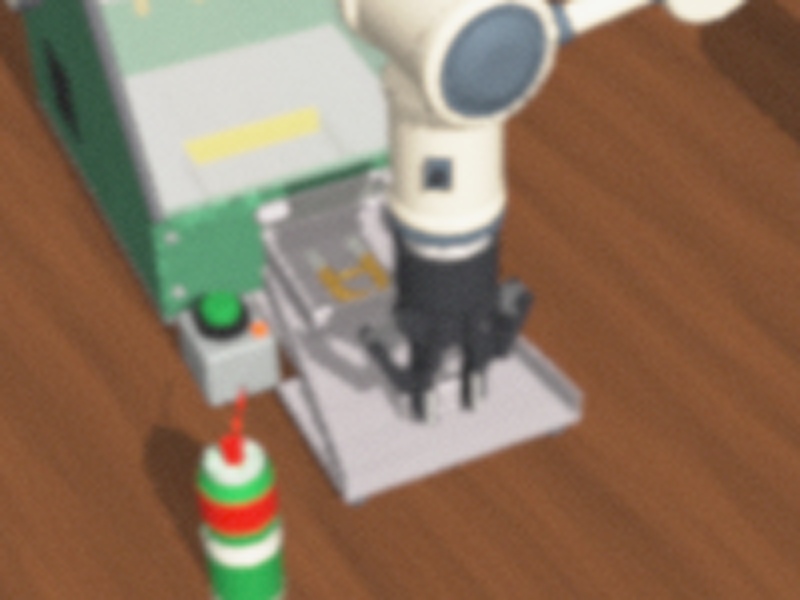

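```bash
python3 -m handwheel '[{"dp":[-14,-1,1],"turn":0},{"dp":[-14,-1,1],"turn":0},{"dp":[-14,-1,1],"turn":0},{"dp":[-14,0,1],"turn":0}]'
python3 - <<'E'
from h import *
go(.5165,-.1256)
c=cam("scene"); save(c,"s18.png",(140,80,340,230),4)
c=cam("wrist"); save(c,"w18.png")
E
```

```text
time_s: 16.75
tool_pos: [0.5281, -0.0354, 0.0216]
orientation: [3.14, -0.038, 1.453]
contact_force: [0.9, 10.0, 6.4]
opening: 0.352
[ 0.5281 -0.0354  0.0216] [ 3.14  -0.038  1.453] yaw 83.2 open 0.352 t 16.75 [ 0.9 10.   6.4]
tool delta mm [-90.9  -0.9  -3.5]
```

View pics/s18.png

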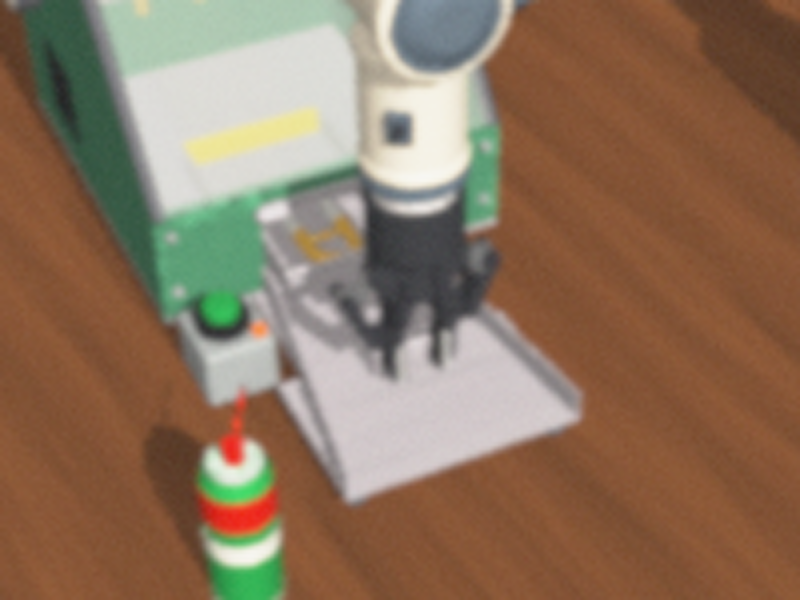

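View pics/w18.png

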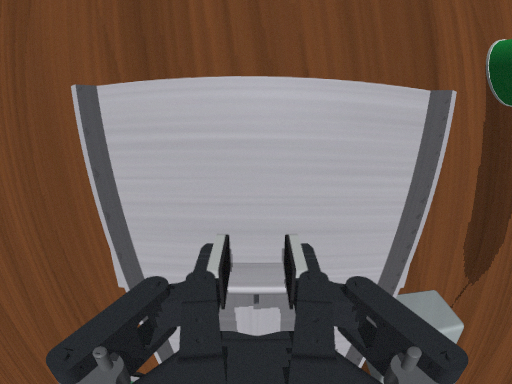

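```bash
python3 -m handwheel '[{"dp":[-13,0,1],"turn":0},{"dp":[-13,0,1],"turn":0},{"dp":[-13,0,0],"turn":0},{"dp":[-13,0,0],"turn":0}]'
python3 - <<'E'
from h import *
go(.5165,-.1256)
c=cam("scene"); save(c,"s19.png",(140,80,340,230),4)
E
```

```text
time_s: 17.35
tool_pos: [0.5225, -0.0837, 0.019]
orientation: [3.14, -0.045, 1.455]
contact_force: [0.8, 9.6, 5.7]
opening: 0.351
[ 0.5225 -0.0837  0.019 ] [ 3.14  -0.045  1.455] yaw 83.3 open 0.351 t 17.35 [0.8 9.6 5.7]
tool delta mm [-42.3  -1.1  -1.9]
```

View pics/s19.png

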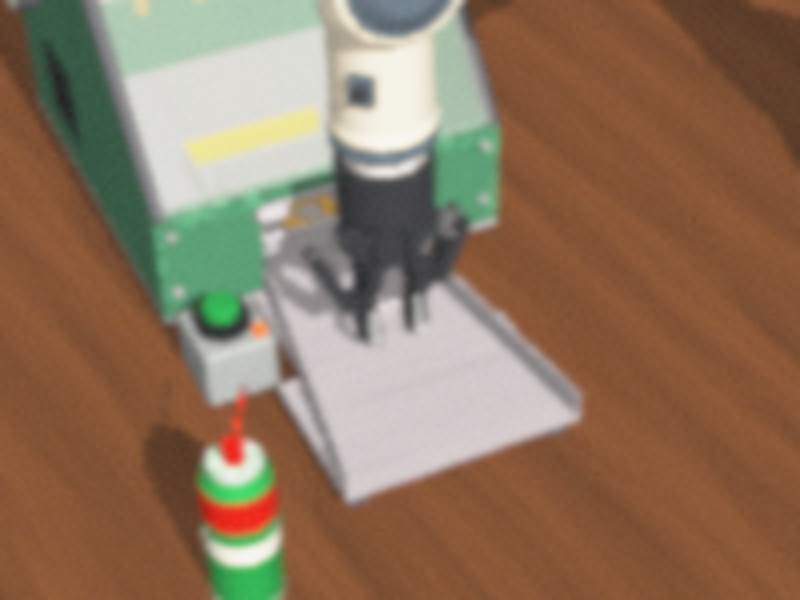

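```bash
python3 -m handwheel '[{"dp":[-12,0,0],"turn":0},{"dp":[-10,0,0],"turn":0},{"dp":[-8,0,0],"turn":0}]'
python3 -m handwheel '[{"dp":[-6,0,0],"turn":0}]'
python3 -m handwheel '[{"dp":[-6,0,0],"turn":0}]'
```

```text
time_s: 17.77
tool_pos: [0.5189, -0.1114, 0.0181]
orientation: [3.141, -0.049, 1.456]
contact_force: [1.2, 8.6, 3.6]
opening: 0.354
time_s: 17.9
tool_pos: [0.5182, -0.1162, 0.0179]
orientation: [3.141, -0.052, 1.456]
contact_force: [0.7, 6.9, 3.8]
opening: 0.351
time_s: 18.02
tool_pos: [0.5176, -0.1211, 0.0178]
orientation: [3.141, -0.053, 1.457]
contact_force: [0.4, 7.2, 4.9]
opening: 0.352
```

```bash
python3 - <<'E'
from h import *
c=cam("scene"); save(c,"s20.png",(150,60,310,180),5)
E
python3 -m handwheel '[{"dp":[-5,0,0],"turn":0}]'
python3 -m handwheel '[{"dp":[-5,0,0],"turn":0}]'
```

```text
time_s: 18.2
tool_pos: [0.517, -0.1256, 0.0178]
orientation: [-3.142, -0.054, 1.457]
contact_force: [0.5, 7.1, 5.5]
opening: 0.349
time_s: 18.32
tool_pos: [0.5169, -0.1274, 0.0179]
orientation: [-3.142, -0.06, 1.459]
contact_force: [2.6, 21.2, 6.2]
opening: 0.35
```

View pics/s20.png

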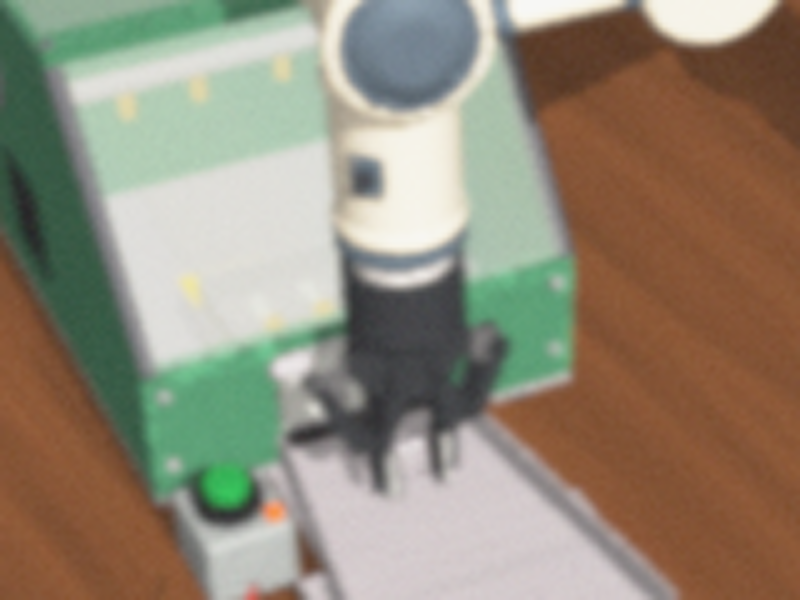

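```bash
python3 -m handwheel '[{"dp":[8,0,0],"turn":0},{"dp":[30,0,0],"turn":0},{"dp":[40,0,0],"turn":0},{"dp":[0,0,-40],"turn":0},{"dp":[40,0,-40],"turn":0},{"dp":[20,0,-20],"turn":0}]'
python3 - <<'E'
from h import *
go(.637,-.147)
c=cam("scene"); save(c,"s21.png",(140,50,300,170),5)
c=cam("top"); save(c,"t21.png",(265,140,425,270),5)
c=cam("wrist"); save(c,"w21.png")
E
```

```text
time_s: 19.08
tool_pos: [0.5278, 0.0038, 0.1214]
orientation: [-3.127, -0.049, 1.451]
contact_force: [0.9, -0.9, -0.2]
opening: 0.349
[0.5278 0.0038 0.1214] [-3.127 -0.049  1.451] yaw 83.2 open 0.349 t 19.075 [ 0.9 -0.9 -0.2]
tool delta mm [-136.6  126.3   -8.6]
```

View pics/s21.png

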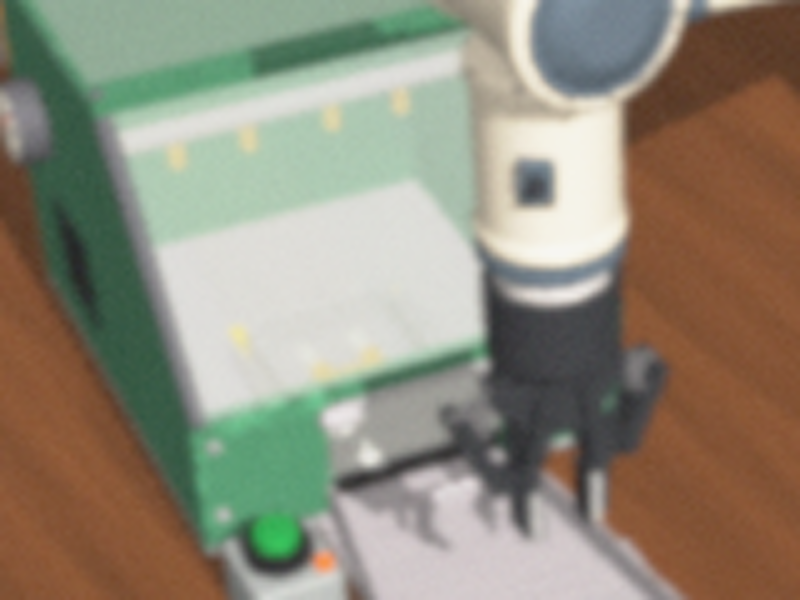

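View pics/t21.png

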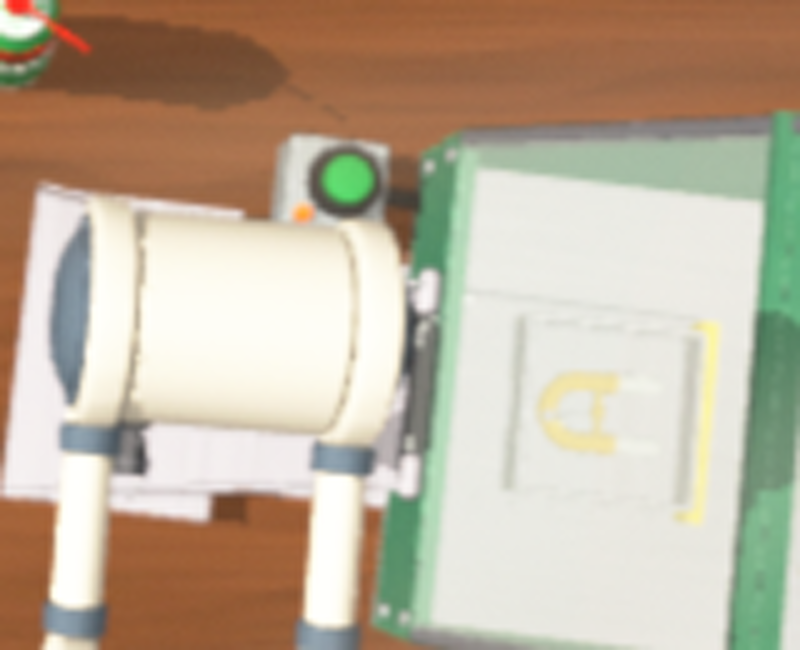

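View pics/w21.png

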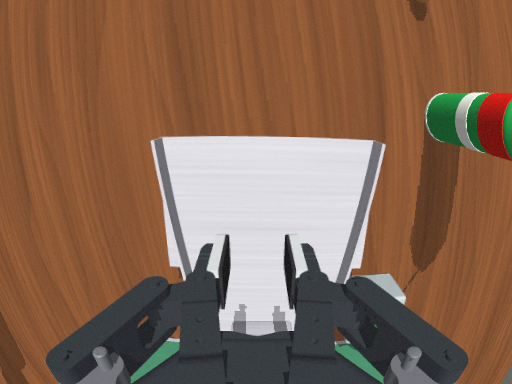

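Run:
```python
from h import *
c=cam("top"); S=lambda x,y,z:onz(c,265+x/5-.4,140+y/5-.4,z)
a,b=S(702,322,.044),S(683,520,.044); m=(a+b)/2
d=np.array([np.cos(np.radians(-97.2)),np.sin(np.radians(-97.2)),0]); y=np.array([-d[1],d[0],0])
for n,x,yy in(("rear L",517,315),("rear R",505,490),("front L",697,333),("front R",682,508)):
    P=S(x,yy,.054); print(n,P.round(4),"x from stop",((P-m)@d*1000).round(1),"y",((P-m)@y*1000).round(1))
# button
hsv=cv2.cvtColor(c["pixels"],cv2.COLOR_RGB2HSV)
g=((hsv[...,0]>50)&(hsv[...,0]<80)&(hsv[...,1]>150)&(hsv[...,2]>120)).astype(np.uint8); g[:, :325]=0; g[:,345:]=0; g[:165]=0; g[188:]=0
M=cv2.moments(g,True); u,v=M["m10"]/M["m00"],M["m01"]/M["m00"]; print(u,v,M["m00"],onz(c,u,v,.075),dep(c,u,v))
P=onz(c,u,v,.075); go(P[0],P[1])
```

```text
rear L [ 0.5557 -0.2538  0.054 ] x from stop -117.1 y 51.1
rear R [ 0.4487 -0.2433  0.054 ] x from stop -114.1 y -56.4
front L [ 0.5441 -0.3644  0.054 ] x from stop -5.9 y 53.4
front R [ 0.4372 -0.3513  0.054 ] x from stop -5.5 y -54.3Traceback (most recent call last):
  File "<stdin>", line 10, in <module>
ZeroDivisionError: float division by zero
```

Run:
```python
from h import *
c=cam("top"); 
hsv=cv2.cvtColor(c["pixels"],cv2.COLOR_RGB2HSV); print(hsv[176,334])
h0=hsv[176,334].astype(int)
g=((abs(hsv[...,0].astype(int)-h0[0])<10)&(hsv[...,1]>h0[1]-70)&(hsv[...,2]>120)).astype(np.uint8); g[:, :322]=0; g[:,346:]=0; g[:163]=0; g[190:]=0
M=cv2.moments(g,True); u,v=M["m10"]/M["m00"],M["m01"]/M["m00"]; print(u,v,M["m00"],onz(c,u,v,.075),dep(c,u,v))
P=onz(c,u,v,.075); go(P[0],P[1])
s=cam("scene"); hs=cv2.cvtColor(s["pixels"],cv2.COLOR_RGB2HSV)
print("scene", dep(s,195,157), hs[157,195])
```

```text
[ 64 145 216]
334.144578313253 175.44578313253012 83.0 [ 0.6378093  -0.14680742  0.075     ] [ 0.63815094 -0.14739203  0.07221248]
[0.5267 0.0023 0.1177] [-3.123 -0.05   1.451] yaw 83.1 open 0.35 t 19.325 [-0.7 -0.7 -0.9]
tool delta mm [-134.6  128.    -9.1]
scene [ 0.6435859  -0.13925554  0.07728739] [ 68 181 190]
```

```bash
python3 -m handwheel '[{"dp":[-20,20,-5],"turn":0},{"dp":[-34,32,-4],"turn":0},{"dp":[-34,32,-3],"turn":0},{"dp":[-30,28,0],"turn":0},{"dp":[-12,12,0],"turn":0},{"dp":[0,0,0],"turn":0}]' 0
python3 - <<'E'
from h import *
go(.638,-.147)
c=cam("wrist"); save(c,"w22.png")
c=cam("scene"); save(c,"s22.png",(140,70,300,190),5)
E
```

```text
time_s: 20.12
tool_pos: [0.6309, -0.1526, 0.1076]
orientation: [-3.105, -0.049, 1.442]
contact_force: [-0.4, 1.3, -0.5]
opening: -0.0
[ 0.6309 -0.1526  0.1076] [-3.105 -0.049  1.442] yaw 82.6 open -0.0 t 20.125 [-0.4  1.3 -0.5]
tool delta mm [6.4 6.4 0.1]
```

View pics/w22.png

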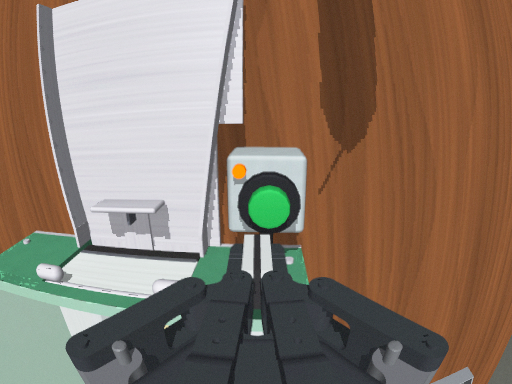

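View pics/s22.png

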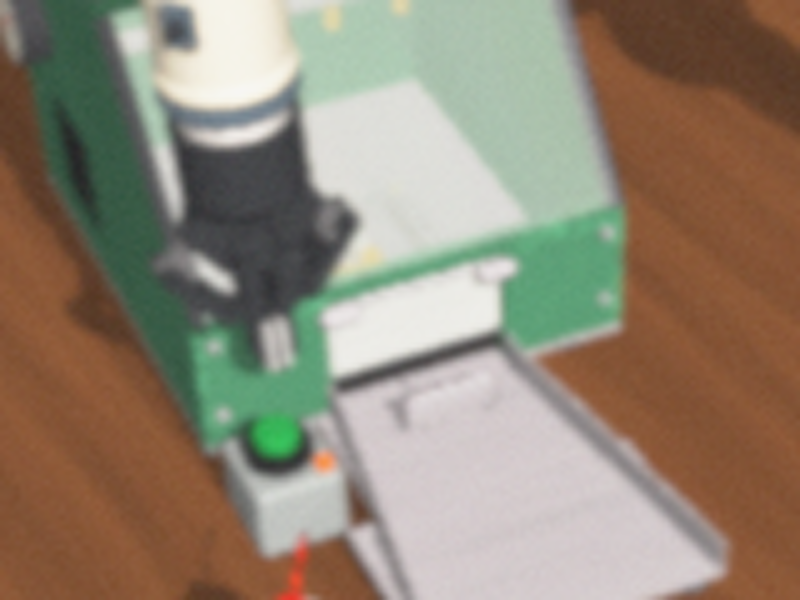

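Run:
```python
from h import *
w=cam("wrist"); save(w,"w23.png",(20,180,250,320),3.4)
f=lambda u,v,z:onz(w,u,v,z,True)
a,b=f(95,202,.054),f(164,201,.054); l,r=f(90,248,.032),f(200,256,.032)
d=np.array([np.cos(np.radians(-97.2)),np.sin(np.radians(-97.2)),0]); y=np.array([-d[1],d[0],0])
print(a,b,np.linalg.norm(a-b),l,r,((l+r)/2-(a+b)/2)@d,((l+r)/2-(a+b)/2)@y)
```

```text
[ 0.49056127 -0.13190667  0.054     ] [ 0.55605788 -0.13775729  0.054     ] 0.06575740528187225 [ 0.45124655 -0.18485889  0.032     ] [ 0.56900879 -0.19935325  0.032     ] 0.058474596843075516 -0.005899613057872446
```

View pics/w23.png

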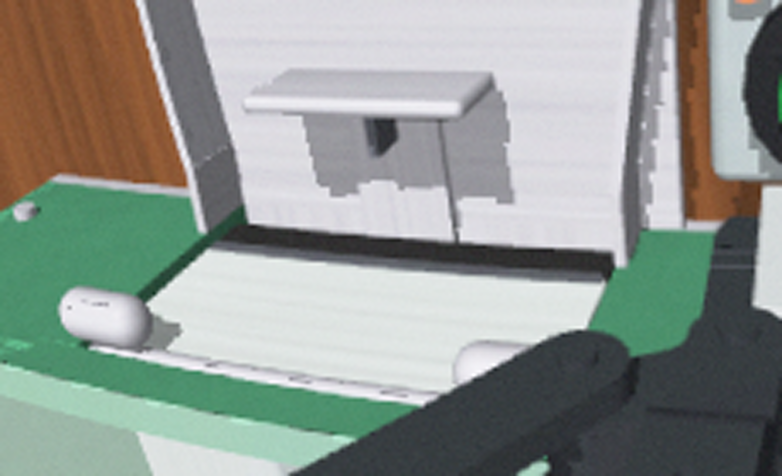

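Run:
```python
from h import *
w=cam("wrist")
f=lambda x,y,z:onz(w,20+x/3.4-.35,180+y/3.4-.35,z,True)
d=np.array([np.cos(np.radians(-97.2)),np.sin(np.radians(-97.2)),0]); y=np.array([-d[1],d[0],0])
a,b=f(245,97,.054),f(460,100,.054); a2,b2=f(285,70,.027),f(493,74,.027)
m=(a+b)/2; m2=(a2+b2)/2
print("plate top",m,np.linalg.norm(a-b),"bot",m2,np.linalg.norm(a2-b2))
p0=m2
for n,x,yy,z in (("lipL",220,230,.032),("lipR",612,255,.032),("guideL",243,212,.046),("guideR",628,262,.024),("face bottomL",55,178,.0),("handle/lip",455,240,.030)):
    P=f(x,yy,z); print(n,P.round(4),((P-p0)@d*1000).round(1),((P-p0)@y*1000).round(1))
```

```text
plate top [ 0.51585574 -0.14004057  0.054     ] 0.062013778104791105 bot [ 0.51343277 -0.14160157  0.027     ] 0.06435587690526572
lipL [ 0.4438 -0.1837  0.032 ] 50.5 -63.8
lipR [ 0.5691 -0.1978  0.032 ] 48.8 62.3
guideL [ 0.4665 -0.1721  0.046 ] 36.1 -42.8
guideR [ 0.5707 -0.2044  0.024 ] 55.2 64.7
face bottomL [ 0.3399 -0.1749  0.    ] 54.8 -168.0
handle/lip [ 0.5236 -0.1913  0.03  ] 48.0 16.3
```

```bash
python3 -m handwheel '[{"dp":[6,6,0],"turn":0},{"dp":[0,0,10],"turn":0},{"dp":[0,0,8],"turn":0},{"dp":[0,0,0],"turn":0}]' 0
python3 - <<'E'
from h import *
go(.638,-.147)
c=cam("wrist"); save(c,"w24.png")
for v in range(226,246,3): print(v,[tuple((depf(c,u,v)*1000).round(0)) for u in (250,263)])
hsv=cv2.cvtColor(c["pixels"],cv2.COLOR_RGB2HSV)
g=((hsv[...,0]>50)&(hsv[...,0]<75)&(hsv[...,1]>150)&(hsv[...,2]>140)).astype(np.uint8); g[:150]=0; g[240:]=0; g[:,:220]=0; g[:,320:]=0
ys,xs=np.nonzero(g); print(xs.min(),xs.max(),ys.min(),ys.max(),onz(c,xs.mean(),ys.mean(),.075,True), depf(c,xs.mean(),ys.mean()))
E
```

```text
time_s: 20.82
tool_pos: [0.6374, -0.1413, 0.0915]
orientation: [-3.109, -0.049, 1.448]
contact_force: [0.0, 0.5, -0.5]
opening: -0.0
[ 0.6374 -0.1413  0.0915] [-3.109 -0.049  1.448] yaw 83.0 open -0.0 t 20.825 [ 0.   0.5 -0.5]
tool delta mm [-5.6  1.3 -0.3]
226 [(np.float64(632.0), np.float64(-140.0), np.float64(75.0)), (np.float64(640.0), np.float64(-141.0), np.float64(75.0))]
229 [(np.float64(632.0), np.float64(-143.0), np.float64(73.0)), (np.float64(640.0), np.float64(-144.0), np.float64(73.0))]
232 [(np.float64(631.0), np.float64(-144.0), np.float64(75.0)), (np.float64(651.0), np.float64(-68.0), np.float64(250.0))]
235 [(np.float64(635.0), np.float64(-131.0), np.float64(109.0)), (np.float64(642.0), np.float64(-132.0), np.float64(108.0))]
238 [(np.float64(635.0), np.float64(-131.0), np.float64(112.0)), (np.float64(642.0), np.float64(-132.0), np.float64(113.0))]
241 [(np.float64(635.0), np.float64(-132.0), np.float64(114.0)), (np.float64(642.0), np.float64(-132.0), np.float64(116.0))]
244 [(np.float64(635.0), np.float64(-132.0), np.float64(118.0)), (np.float64(642.0), np.float64(-133.0), np.float64(118.0))]
239 282 209 239 [ 0.63936798 -0.13983604  0.075     ] [ 0.63937692 -0.13977963  0.07513769]
```

View pics/w24.png

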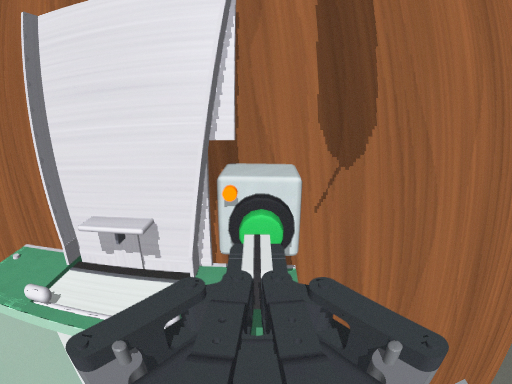

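```bash
python3 -m handwheel '[{"dp":[-5,1,10],"turn":0},{"dp":[0,0,10],"turn":0},{"dp":[0,0,6],"turn":0}]' 0
python3 -m handwheel '[{"dp":[0,0,4],"turn":0}]'
python3 -m handwheel '[{"dp":[0,0,4],"turn":0}]'
python3 -c "
from h import *
go(.638,-.147)
c=cam('wrist'); save(c,'w25.png')"
```

```text
time_s: 21.25
tool_pos: [0.6375, -0.1459, 0.0646]
orientation: [-3.11, -0.049, 1.448]
contact_force: [-0.0, -0.4, 0.8]
opening: 0.001
time_s: 21.38
tool_pos: [0.6374, -0.1459, 0.0602]
orientation: [-3.11, -0.049, 1.447]
contact_force: [-0.6, -1.0, 3.1]
opening: 0.002
time_s: 21.5
tool_pos: [0.6375, -0.1459, 0.0568]
orientation: [-3.111, -0.048, 1.447]
contact_force: [-1.4, -0.4, 5.1]
opening: 0.001
[ 0.6375 -0.1459  0.0568] [-3.111 -0.048  1.447] yaw 82.9 open 0.001 t 21.5 [-1.4 -0.4  5.1]
tool delta mm [-1.1  0.7 -0.1]
```

View pics/w25.png

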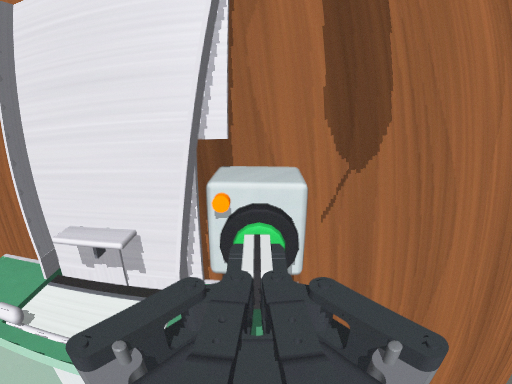

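```bash
python3 -m handwheel '[{"dp":[0,0,3],"turn":0}]'
python3 -m handwheel '[{"dp":[0,0,3],"turn":0}]'
```

```text
time_s: 21.68
tool_pos: [0.6377, -0.1459, 0.0564]
orientation: [-3.113, -0.048, 1.447]
contact_force: [-6.7, -0.2, 16.1]
opening: -0.0
time_s: 21.8
tool_pos: [0.6377, -0.1459, 0.0565]
orientation: [-3.114, -0.047, 1.448]
contact_force: [-6.7, 1.4, 13.5]
opening: -0.003
```

```bash
python3 -m handwheel '[{"dp":[0,0,-15],"turn":0},{"dp":[0,0,-40],"turn":0},{"dp":[0,0,-45],"turn":0},{"dp":[30,-20,-30],"turn":0},{"dp":[50,-30,0],"turn":0},{"dp":[55,-30,0],"turn":0},{"dp":[55,-30,0],"turn":0},{"dp":[55,-20,0],"turn":0}]'
python3 - <<'E'
from h import *
go(.5,.1)
c=cam("scene"); save(c,"s26.png",(120,20,300,190),4)
c=cam("top"); save(c,"t26.png",(315,150,435,255),6)
c=cam("wrist"); save(c,"w26.png")
E
```

```text
time_s: 22.8
tool_pos: [0.541, 0.1084, 0.209]
orientation: [-3.119, -0.049, 1.441]
contact_force: [0.5, -0.1, 0.5]
opening: 0.003
[0.541  0.1084 0.209 ] [-3.119 -0.049  1.441] yaw 82.5 open 0.003 t 22.8 [ 0.5 -0.1  0.5]
tool delta mm [-13.7 -39.6   0.2]
```

View pics/s26.png

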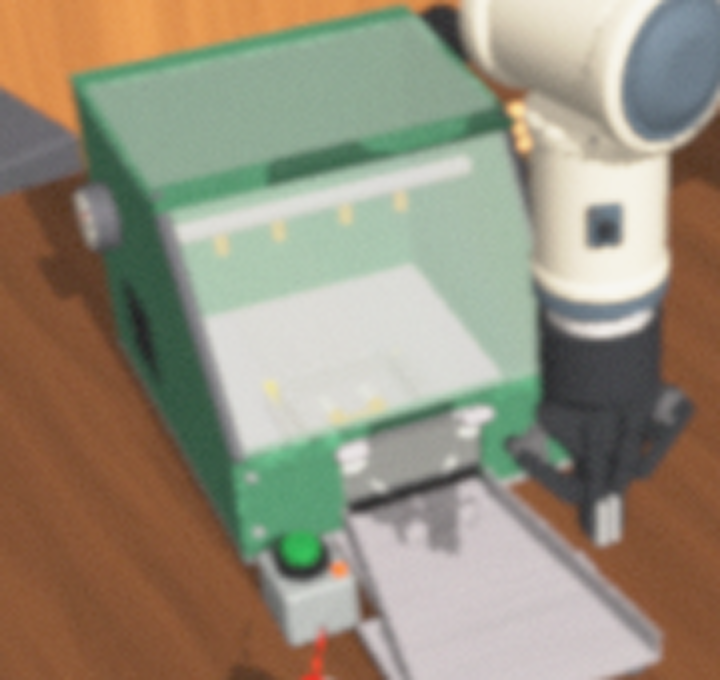

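View pics/t26.png

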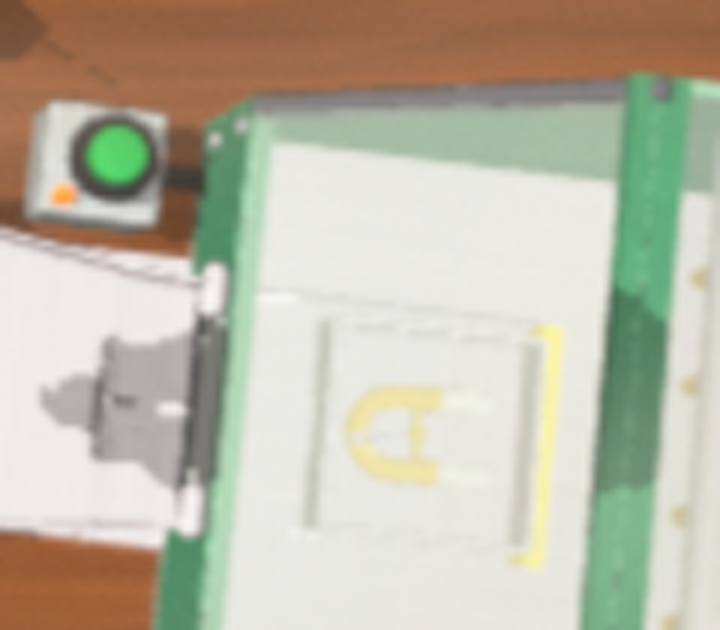

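Run:
```python
from h import *
c=cam("top"); save(c,"t27.png",(362,195,412,252),12)
```

```text
(no output)
```

View pics/t27.png

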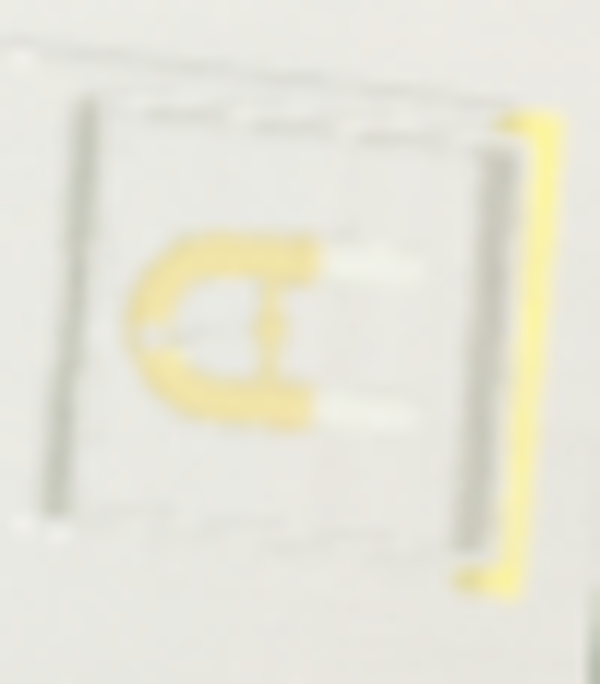

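View pics/w26.png

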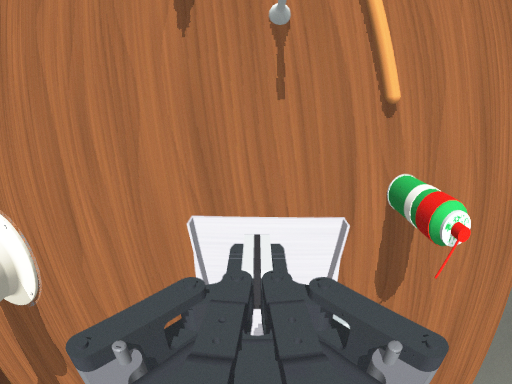

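```bash
python3 -c "
from h import *
print(env.finish_job()); print(env.get_state()['time_s'])"
```

```text
the job is handed in; nothing more can be done
None
the job is handed in; nothing more can be done
```

The slide nearest the base (top view pixel 199,241, 0.52 m away) is lying flat in the loading pan. The pan is home behind the shut flap and the start button has been pressed. I handed the job in at about 23 s, and it reports no verdict.

**Slide:** I gripped it across both legs and lowered it until it touched the pan floor. When I let go it stayed flat. The last top view still shows it flat in the pan.

**Pan:** I pushed it with two fingers on the push plate at about 7–10 N, until the force jumped to 21 N against the stop. The last top view shows the pan's front rim over the edge of the yellow bar. That puts it within about 1–2 mm of home.

**Flap and button:** The flap was hanging straight before I pressed. The button bottomed out at 16 N. Afterwards it looked up again and the arm was clear of everything.

**Checks that disagreed:**
- **Fingertip height:** both cameras put the fingertips 13–22 mm behind the reported TCP, not 25 mm ahead as described. I set all heights from the cameras and the contact forces.
- **Tool tilt:** it crept up to about 0.06 rad during the pushing and could not be corrected through the rows.
- **Pan at the stop:** a rough pixel measurement left a gap of about 6 mm. The push force and the later close-up did not bear that out.
- **Flap angle:** I judged it by eye, not by measurement.

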